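# Tighten the glue press crosswise

## Robot

A 7-joint arm with a two-finger parallel gripper is mounted at the origin on a cart in front of the work surface, level with it; the furniture and walls round the work are solid. World frame = base frame: x ahead of the robot, y to its left, z up, the work surface at z = 0. Lengths are in m, angles in rad, forces in N, time in s.
With the tool pointing down it reaches from about 0.35 to 0.9 m from the base axis. Payload 7.2 kg.
Tool frame: the origin (TCP) lies on the centre line of the jaws, within the pads' length; the fingertips stand 14 mm ahead of it and the grasp point (between the pads) lies 5 mm behind it; z points along the fingers, y is the line along which they close (so a half turn about z gives the same grasp; the last joint's range is limited). The gripper opens to 88 mm and grips with 3 to 60 N. Pads are 20 mm wide; open, the fingers measure 115 mm over their backs; the gripper's body (75 mm by 178 mm) begins 61 mm behind the grasp point.
Start: joints at [1.181, 0.411, -0.013, 1.596, 0.006, 1.134, -0.082], TCP at [0.198, -0.593, 0.211] pointing down, gripper open.
Joint ranges: [-2.95, 2.95], [-0.29, 1.99], [-1.47, 1.44], [0.14, 2.54], [-1.03, 4.17], [0.13, 1.85], [-2.86, 2.86]. Speed limits (rad/s): [2.39, 2.39, 3.01, 3.01, 3.14, 3.14, 3.14].

## Interface

Orientations are given as a rotation vector (axis times angle).
In Python, from station import r gives the robot as it stands.
- The arm moves only by the tool carry_out, never from a script. Its argument "commands" is a list that holds one entry, the list of rows, each a list of 7 numbers: the shift along the tool's x, y, z normalised to -1 to 1, where 1 is 20 mm, then the turn, a rotation vector about the tool's x, y, z normalised to -1 to 1, where 1 is 5 degrees, then the gripper's target within -1 to 1 (shut at 1, half-way at 0, fully open at -1). In form: [[[tx, ty, tz, ax, ay, az, grip], ...]]. A call has 1 to 8 rows; each row shifts and turns the commanded pose from where the row before left it, along the tool's axes as they then stand; what a row does not reach is not made up. A row lasts 1/12 s, in which the tool goes at most 41.7 mm and 7.16 degrees, less where a joint would pass 70% of its speed; a pose out of reach is approached as far as the arm can. A call with a number of a shift or a turn outside -1 to 1 is refused whole. A call with a gripper value outside its range is refused whole. The fingers move at their own pace and stop on an object; the grip force is fixed at half the most. Time passes only in rows, so rows that do not move let the fingers close. It gives the time, the measured TCP pose, the force, the opening and the grip force at its end, in the units of the state.
- r.state(): the state, without advancing time (a new reading comes with each control period).
- r.camera(name): name is "side" or "top"; returns a dict with "pixels" (480x640x3 uint8, red, green, blue), "fx", "fy", "cx", "cy" (pixels), "rvec" (rotation vector, rad) and "tvec" (3), from world to camera coordinates, as OpenCV has them. Camera axes: x right, y down, z forward; pixel columns grow to the right and rows downward; lengths in m; the calibration is good to about 2 mm. A picture is of the moment at which its call begins. There is no depth.
- r.hand_in(): hands the job in; it is judged then, once.
The state is a dict: "time_s": time; "q": joint angles; "qd": joint speeds; "joint_efforts": joint torques, N m; "tool_pos": TCP position; "tool_rot": TCP orientation; "contact_force": force on the tool from outside, world axes, zero at the start; "moment": the same for the moment, N m; "width": opening from 0.0 (shut) to 1.0 (fully open); "grasp_force": force on a finger pad.
Only numpy, scipy, OpenCV 4.12 (cv2) and the standard library are available. Lean on these libraries where they do the work, as an engineer would, in place of code of your own. Each camera call takes 0.05 s, during which the arm holds its last target. There are 200 camera calls.

## Task

Tighten the four bar nuts of the glue press clockwise with the T-handle wrench, crosswise (each time the opposite nut before a neighbour) and in two passes: first about 30 degrees on every nut, then, crosswise again, each nut until you feel it come up against its own stop, without forcing it beyond. Turn the nuts with the wrench only, leave the other things where they are, and finally stand the wrench back upright in its stand and let go.

Things in the scene. Friction and masses are not known exactly. Their poses are not given: they have to be found in the camera images.
- press_centre (a point): Glue press fixed to the bench: plywood base 200x200x20 mm, a thin ply panel stack, steel top plate 166x166 mm whose top face is 55 mm above the bench. This point is the centre of that top face; its x axis points from the near to the far pair of nuts, y to the left pair.
- nut_a (a joint): Tightening of the far left bar nut (opposite nut_c), rad, growing clockwise seen from above; starts at 0 to 0.12. Light even drag (0.06 N m) up to its own stop, which differs from nut to nut, is unmarked and lies between 0.88 and 1.32; from there the stud winds up like a spring, 4 N m per rad, not shown in this value (0.3 N m is tight enough); wound up 0.2 rad (0.8 N m) it is damaged. Let off, it springs back.
- nut_a_bar (a point): Centre of nut_a's cross bar, on the nut's upright axis, 78 mm above the bench, 58 mm in x and y from the press centre. The bar is a round rod 8 mm thick, 50 mm long, lying along this frame's x axis; it turns with the nut. Below it a collar 30 mm across has its top 66 mm above the bench; between and above, a stud 9 mm across ends 86 mm above the bench.
- nut_b (a joint): Tightening of the far right bar nut (opposite nut_d), rad, growing clockwise seen from above; starts at 0 to 0.12. Light even drag (0.06 N m) up to its own stop, which differs from nut to nut, is unmarked and lies between 0.88 and 1.32; from there the stud winds up like a spring, 4 N m per rad, not shown in this value (0.3 N m is tight enough); wound up 0.2 rad (0.8 N m) it is damaged. Let off, it springs back.
- nut_b_bar (a point): Centre of nut_b's cross bar, on the nut's upright axis, 78 mm above the bench, 58 mm in x and y from the press centre. The bar is a round rod 8 mm thick, 50 mm long, lying along this frame's x axis; it turns with the nut. Below it a collar 30 mm across has its top 66 mm above the bench; between and above, a stud 9 mm across ends 86 mm above the bench.
- nut_c (a joint): Tightening of the near right bar nut (opposite nut_a), rad, growing clockwise seen from above; starts at 0 to 0.12. Light even drag (0.06 N m) up to its own stop, which differs from nut to nut, is unmarked and lies between 0.88 and 1.32; from there the stud winds up like a spring, 4 N m per rad, not shown in this value (0.3 N m is tight enough); wound up 0.2 rad (0.8 N m) it is damaged. Let off, it springs back.
- nut_c_bar (a point): Centre of nut_c's cross bar, on the nut's upright axis, 78 mm above the bench, 58 mm in x and y from the press centre. The bar is a round rod 8 mm thick, 50 mm long, lying along this frame's x axis; it turns with the nut. Below it a collar 30 mm across has its top 66 mm above the bench; between and above, a stud 9 mm across ends 86 mm above the bench.
- nut_d (a joint): Tightening of the near left bar nut (opposite nut_b), rad, growing clockwise seen from above; starts at 0 to 0.12. Light even drag (0.06 N m) up to its own stop, which differs from nut to nut, is unmarked and lies between 0.88 and 1.32; from there the stud winds up like a spring, 4 N m per rad, not shown in this value (0.3 N m is tight enough); wound up 0.2 rad (0.8 N m) it is damaged. Let off, it springs back.
- nut_d_bar (a point): Centre of nut_d's cross bar, on the nut's upright axis, 78 mm above the bench, 58 mm in x and y from the press centre. The bar is a round rod 8 mm thick, 50 mm long, lying along this frame's x axis; it turns with the nut. Below it a collar 30 mm across has its top 66 mm above the bench; between and above, a stud 9 mm across ends 86 mm above the bench.
- wrench: T-handle wrench, 108 mm tall, 0.3 kg, standing in its stand. Origin: centre of its underside; z up, x along the handle. Its foot is a fork: two prongs 40 mm long (x), 8 mm thick, with a slot between, 13 mm wide (y), 24 mm deep, open at both ends, parallel to the handle. Lowered along a nut's bar it straddles it, driving it (0.13 rad of play) when the foot is 68 to 75 mm above the bench.
- wrench_handle (a point): Middle of the wrench's wooden handle, 96 mm above its underside: a bar 86 mm long in x, 18 mm wide in y, 24 mm high, to grip from above across y; 40 to 70 N holds it well.
- stand_pocket (a point): Centre of the pocket floor, 6 mm above the bench, of the wooden wrench stand (90x80x26 mm, fixed). The pocket is 50 mm in x by 40 mm in y and 20 mm deep; the wrench's foot (40 x 29 mm) stands in it with its handle along x.
- glue_bottle: White glue bottle, 56 mm across, 127 mm tall, loose bystander. Origin at the centre of its underside.
- ply_block: Plywood block 57x54x44 mm, loose bystander. Origin at the centre of its underside.
- wood_block: Brown wood block 102x110x26 mm over all, loose bystander. Origin at the centre of its underside.
- screwdriver: Screwdriver with a red handle, 166 mm long, loose bystander lying flat. Origin at the centre of its underside.
Not all that is in view belongs to the job. What is shaped like the wrench but green or turquoise is not meant.

How it is judged:
By the outcome, as a careful person would: the job done as asked, in the order asked, and still so for the second after the job is handed in, with the robot touching nothing.
It also fails if it takes over 72 s, if anything falls off the work surface, if the arm or the gripper's body presses on something with over 40 N, if the wrist force passes 120 N, or if a joint passes its speed limit or range.

## Working session

There is one attempt and no reset: what is moved stays moved. The work goes in short steps, Python scripts to look and compute and a tool call to move; the robot and the scene stay as the last step left them, time stands still between calls to the robot, and variables do not carry over. Pictures are saved under pics/ and viewed, at most 10 in all, crops included, and the job is handed in when it is done.

Besides the shell and the picture viewer there is one more tool, called after "Request:" as name(argument=value, ...) on one line, values as JSON. carry_out: Moves the arm, as the interface text tells. Its arguments: {"type":"object","properties":{"commands":{"type":"array","items":{"type":"array","items":{"type":"array","items":{"type":"number","minimum":-1,"maximum":1}}}}},"required":["commands"]}

```bash
mkdir -p pics; ls; python3 - <<'E'
from station import r
import cv2,numpy as np
s=r.state(); print({k:np.round(v,3) for k,v in s.items()})
for n in("top","side"):
    c=r.camera(n); cv2.imwrite(f"pics/{n}0.png",c["pixels"][:,:,::-1]); np.savez(f"{n}0.npz",**c)
    print(n,c["fx"],c["cx"],c["cy"],c["rvec"],c["tvec"], -cv2.Rodrigues(np.array(c["rvec"]))[0].T@np.array(c["tvec"]).ravel())
E
```

```text
pics
{'time_s': np.float64(0.0), 'q': array([ 1.181,  0.412, -0.013,  1.597,  0.006,  1.134, -0.082]), 'qd': array([-0.   , -0.   , -0.001,  0.001,  0.001,  0.   ,  0.001]), 'joint_efforts': array([-0.0000e+00, -5.8795e+01,  6.4100e-01, -2.9107e+01, -5.4000e-02,
        1.8000e-02,  0.0000e+00]), 'tool_pos': array([ 0.197, -0.592,  0.21 ]), 'tool_rot': array([-3.099e+00, -5.030e-01,  1.000e-03]), 'contact_force': array([ 0.784, -0.434, -0.097]), 'moment': array([-0.008, -0.025,  0.022]), 'grasp_force': np.float64(0.0), 'width': np.float64(1.0)}
top 484.4495131144442 326.9889307616398 237.20389603870726 [ 2.17820411 -2.15806985  0.10879626] [0.06418932 0.58970512 1.10248582] [0.47369317 0.06710057 1.15691818]
side 484.17022255803454 313.0732901836762 237.48548948399517 [ 0.63415331 -2.65578627  1.16440351] [0.52496163 0.20482327 1.00336858] [0.21176338 0.77304654 0.8257367 ]
```

View pics/top0.png

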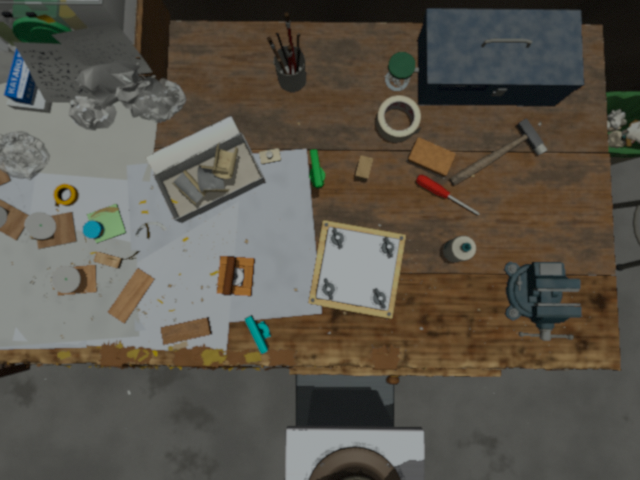

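View pics/side0.png

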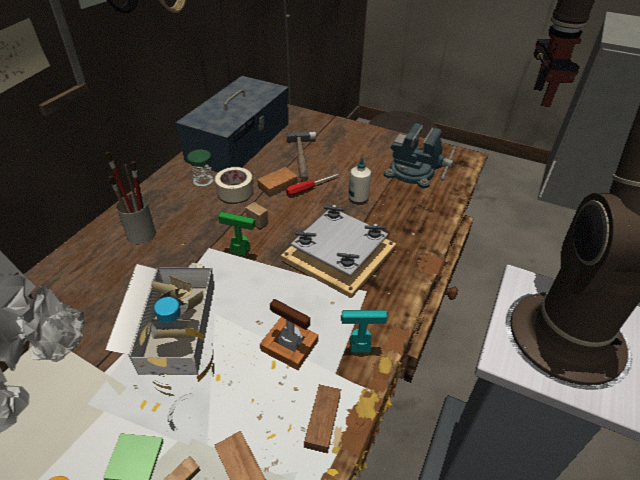

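The candidates for the wrench are the brown-handled one in the wooden stand (top 229,275; side 290,312), the green one (top 317,168; side 238,225) and the turquoise one (top 258,333; side 363,325). I choose the brown one and check it in a close crop. The press plate is at about top 358,268.

```bash
cat > h.py <<'E'
import cv2,numpy as np
from scipy.spatial.transform import Rotation as R
def Rt(c): return cv2.Rodrigues(np.array(c["rvec"],float))[0],np.array(c["tvec"],float).ravel()
def cast(c,uv,z):
    M,t=Rt(c); uv=np.atleast_2d(uv).astype(float)
    d=np.c_[(uv[:,0]-c["cx"])/c["fx"],(uv[:,1]-c["cy"])/c["fy"],np.ones(len(uv))]@M
    o=-M.T@t; return (o+d*((z-o[2])/d[:,2])[:,None])
def proj(c,p):
    M,t=Rt(c); q=np.atleast_2d(p)@M.T+t
    return np.c_[q[:,0]/q[:,2]*c["fx"]+c["cx"],q[:,1]/q[:,2]*c["fy"]+c["cy"]]
def load(n): return {k:v for k,v in np.load(n).items()}
E
python3 - <<'E'
from h import *
t=cv2.imread("pics/top0.png"); s=cv2.imread("pics/side0.png")
z=lambda im,x,y,w,h,k: cv2.resize(im[y:y+h,x:x+w],None,fx=k,fy=k,interpolation=cv2.INTER_CUBIC)
a=z(t,305,215,100,100,4);b=z(t,205,245,80,60,4)
c=z(s,278,195,120,100,3.33);d=z(s,250,290,80,80,2.5)
o=np.zeros((600,800,3),np.uint8)
o[:400,:400]=a;o[:333,400:800]=c[:333,:400];o[340:580,400:720]=b;o[400:600,0:200]=d
cv2.imwrite("pics/crop1.png",o)
E
```

```text
(no output)
```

View pics/crop1.png

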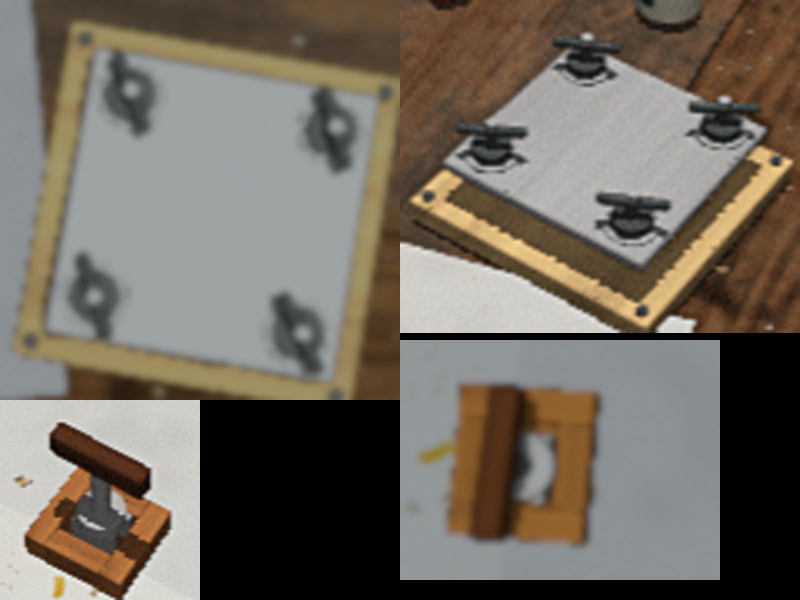

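The crop confirms the brown-handled wrench, standing in its wooden stand with its handle along roughly world x. In the top view the stud tips are near (337,237), (390,247), (381,298) and (328,289).

```bash
python3 - <<'E'
from h import *
t=cv2.imread("pics/top0.png").astype(int); c=load("top0.npz"); s=cv2.imread("pics/side0.png").astype(int); cs=load("side0.npz")
# plate: press region, light low-saturation blob, filled
hsv=cv2.cvtColor(t.astype(np.uint8),cv2.COLOR_BGR2HSV)
m=np.zeros((480,640),np.uint8); m[215:320,305:410]=((hsv[215:320,305:410,2]>110)&(hsv[215:320,305:410,1]<60))
n,l,st,ce=cv2.connectedComponentsWithStats(m)
k=l[270,357]; cn=cv2.findContours((l==k).astype(np.uint8),0,2)[0][0]
rect=cv2.minAreaRect(cn); P=cast(c,cv2.boxPoints(rect)+0.0,.055)
print("plate",rect,P.round(4).tolist(),P.mean(0).round(4), [np.linalg.norm(P[i]-P[i-1]).round(4) for i in range(4)])
# base outer
m2=np.zeros((480,640),np.uint8); a=hsv[205:330,295:420]; m2[205:330,295:420]=((a[...,0]>14)&(a[...,0]<30)&(a[...,1]>70)&(a[...,2]>130))
m2=cv2.morphologyEx(m2,cv2.MORPH_OPEN,np.ones((2,2)))
cn=max(cv2.findContours(m2,0,2)[0],key=cv2.contourArea); rect=cv2.minAreaRect(cn); B=cast(c,cv2.boxPoints(rect),.02)
print("base",B.round(4).tolist(),B.mean(0).round(4),[np.linalg.norm(B[i]-B[i-1]).round(4) for i in range(4)])
for Q in (P,B):
    e=Q[1]-Q[0]; print("yaw mod90",np.degrees(np.arctan2(e[1],e[0]))%90)
# stud tips
tips=np.array([(130,88),(340,127),(305,333),(93,295)])/4+[305,215]-.4
T=cast(c,tips,.086); print("studs",T.round(4).tolist(),T.mean(0).round(4), [np.linalg.norm(T[i]-T[i-1]).round(4) for i in range(4)])
tipsS=np.array([(588,38),(725,102),(632,197),(490,125)])
tipsS=(tipsS-[400,0])/3.33+[278,195]
print("studs side",cast(cs,tipsS,.086).round(4).tolist())
# wrench handle: brown dark in both views
hs=cv2.cvtColor(s.astype(np.uint8),cv2.COLOR_BGR2HSV)
for im,cc,box,z in((hsv,c,(215,252,245,300),.108),(hs,cs,(262,295,318,330),.108)):
    x0,y0,x1,y1=box; a=im[y0:y1,x0:x1]; m=((a[...,2]<115)&(a[...,1]>110)&((a[...,0]<14)|(a[...,0]>170))).astype(np.uint8)
    m=cv2.morphologyEx(m,cv2.MORPH_OPEN,np.ones((3,3)))
    cn=max(cv2.findContours(m,0,2)[0],key=cv2.contourArea)+np.array([x0,y0]); rc=cv2.minAreaRect(cn); q=cast(cc,cv2.boxPoints(rc),z)
    print("handle",np.round(rc[0],1),rc[1:],q.round(4).tolist(),q.mean(0).round(4))
E
```

```text
plate ((357.76947021484375, 268.1910095214844), (73.86722564697266, 73.234375), 10.12467098236084) [[0.4489, 0.0954, 0.055], [0.6132, 0.0679, 0.055], [0.5848, -0.0986, 0.055], [0.4214, -0.0686, 0.055]] [ 0.5171 -0.001   0.055 ] [np.float64(0.1663), np.float64(0.1666), np.float64(0.1689), np.float64(0.1661)]
base [[0.4337, 0.1104, 0.02], [0.6287, 0.0779, 0.02], [0.595, -0.1196, 0.02], [0.4012, -0.0838, 0.02]] [ 0.5147 -0.0038  0.02  ] [np.float64(0.1969), np.float64(0.1978), np.float64(0.2003), np.float64(0.1971)]
yaw mod90 80.47666294700323
yaw mod90 80.53496102076767
studs [[0.5849, 0.0471, 0.086], [0.5643, -0.0695, 0.086], [0.4507, -0.0499, 0.086], [0.4704, 0.0666, 0.086]] [ 0.5176 -0.0014  0.086 ] [np.float64(0.1162), np.float64(0.1184), np.float64(0.1152), np.float64(0.1181)]
studs side [[0.5642, -0.0678, 0.086], [0.4501, -0.0477, 0.086], [0.4702, 0.068, 0.086], [0.5844, 0.0484, 0.086]]
handle [229.3 275.1] ((7.9195966720581055, 36.910980224609375), 8.130102157592773) [[0.4587, 0.2927, 0.108], [0.5376, 0.2838, 0.108], [0.5353, 0.2667, 0.108], [0.4565, 0.2757, 0.108]] [0.497  0.2797 0.108 ]
handle [288.8 313.8] ((41.54458999633789, 13.087475776672363), 27.7585391998291) [[0.5371, 0.2944, 0.108], [0.5411, 0.2648, 0.108], [0.4574, 0.274, 0.108], [0.4554, 0.3024, 0.108]] [0.4978 0.2839 0.108 ]
```

```bash
python3 - <<'E'
from h import *
c=load("top0.npz"); cs=load("side0.npz")
t=cv2.imread("pics/top0.png"); hsv=cv2.cvtColor(t,cv2.COLOR_BGR2HSV); s=cv2.imread("pics/side0.png")
C=np.array([.5176,-.0008]); w=np.radians(-9.6); M=np.array([[np.cos(w),-np.sin(w)],[np.sin(w),np.cos(w)]])
N={k:C+M@np.array(v)*.058 for k,v in dict(a=(1,1),b=(1,-1),c=(-1,-1),d=(-1,1)).items()}
S=dict(b=((553,43),(620,50)),c=((690,107),(757,113)),d=((598,201),(669,206)),a=((455,129),(526,136)))
T=dict(a=((117,55),(142,133)),b=((322,92),(347,170)),c=((281,294),(318,373)),d=((80,257),(107,337)))
def desc(p):
    e=p[1]-p[0]; return p.mean(0)[:2].round(4),"len",np.linalg.norm(e).round(3),"yaw",((np.degrees(np.arctan2(e[1],e[0]))+90)%180-90).round(1)
for k in "abcd":
    print(k,N[k].round(4)); print("  side",desc(cast(cs,(np.array(S[k])-[400,0])/3.33+[278,195],.078)))
    print("  top",desc(cast(c,np.array(T[k])/4+[305,215],.08)))
    for cc,im in((c,t),(cs,s)):
        u=proj(cc,[*N[k],.078])[0]; g=im.max(2).astype(int); r0=np.mgrid[0:480,0:640]
        d=np.hypot(r0[1]-u[0],r0[0]-u[1])<13; ys,xs=np.nonzero(d&(g<62)); 
        p=cast(cc,np.c_[xs,ys],.078)[:,:2]; q=p-p.mean(0); U,sv,V=np.linalg.svd(q,full_matrices=False)
        print("  pca",len(xs),p.mean(0).round(4),((np.degrees(np.arctan2(V[0,1],V[0,0]))+90)%180-90).round(1),(sv/np.sqrt(len(xs))).round(4))
# stand outline
m=np.zeros((480,640),np.uint8); a=hsv[250:305,210:262]; m[250:305,210:262]=(a[...,1]>110)&(a[...,0]<22)
cn=max(cv2.findContours(m,0,2)[0],key=cv2.contourArea); rc=cv2.minAreaRect(cn)
for z in(.026,):
    q=cast(c,cv2.boxPoints(rc),z); print("stand",rc,q.round(4).tolist(),q.mean(0).round(4))
E
```

```text
a [0.5845 0.0467]
  side (array([0.5846, 0.0472]), 'len', np.float64(0.049), 'yaw', np.float64(19.0))
  top (array([0.5813, 0.0463]), 'len', np.float64(0.046), 'yaw', np.float64(18.1))
  pca 10 [0.583 0.05 ] 20.1 [0.0104 0.0009]
  pca 97 [0.5799 0.0571] -33.4 [0.0114 0.0094]
b [ 0.5651 -0.0677]
  side (array([ 0.5649, -0.0675]), 'len', np.float64(0.049), 'yaw', np.float64(18.0))
  top (array([ 0.5617, -0.0681]), 'len', np.float64(0.046), 'yaw', np.float64(17.6))
  pca 23 [ 0.5626 -0.0643] 14.3 [0.0112 0.0014]
  pca 95 [ 0.5617 -0.0573] -39.2 [0.0121 0.0106]
c [ 0.4507 -0.0483]
  side (array([ 0.4506, -0.0482]), 'len', np.float64(0.047), 'yaw', np.float64(19.6))
  top (array([ 0.4495, -0.0483]), 'len', np.float64(0.048), 'yaw', np.float64(25.3))
  pca 14 [ 0.4525 -0.0435] 25.3 [0.0106 0.001 ]
  pca 101 [ 0.4485 -0.0387] 81.8 [0.0117 0.0114]
d [0.4701 0.0661]
  side (array([0.4697, 0.0655]), 'len', np.float64(0.047), 'yaw', np.float64(21.5))
  top (array([0.4684, 0.0654]), 'len', np.float64(0.046), 'yaw', np.float64(19.3))
  pca 1 [0.4777 0.073 ] 0.0 [0.]
  pca 107 [0.4673 0.0757] 74.6 [0.0103 0.01  ]
stand ((234.8970489501953, 275.3382263183594), (34.36003112792969, 37.19780349731445), 4.39870548248291) [[0.458, 0.3252, 0.026], [0.5442, 0.3213, 0.026], [0.5388, 0.241, 0.026], [0.4527, 0.2455, 0.026]] [0.4984 0.2833 0.026 ]
```

Request:
carry_out(commands=[[[1,0,0,0,0,0,-1]]])

```text
time_s: 0.18
tool_pos: [0.212, -0.5879, 0.2103]
tool_rot: [-3.102, -0.494, 0.005]
contact_force: [-0.6, -0.4, -0.2]
width: 1.001
grasp_force: 0.0
```

The top and side views agree. The nuts' bars point about 18 to 22° from world x, the press yaw is about -9.6°, and the wrench handle is near (0.497, 0.281).

Request:
carry_out(commands=[[[1,-1,0,0,0,0,-1],[1,-1,0,0,0,0,-1],[1,-1,0,0,0,0,-1],[1,-1,0,0,0,0,-1],[1,-1,0,0,0,0,-1],[1,-1,0,0,0,0,-1],[1,-1,0,0,0,0,-1],[1,-1,0,0,0,0,-1]]])

```text
time_s: 0.85
tool_pos: [0.318, -0.3827, 0.2106]
tool_rot: [-3.101, -0.503, 0.001]
contact_force: [1.0, -0.1, 0.1]
width: 0.996
grasp_force: 0.0
```

Request:
carry_out(commands=[[[1,-1,0,0,0,0,-1],[1,-1,0,0,0,0,-1],[1,-1,0,0,0,0,-1],[1,-1,0,0,0,0,-1],[1,-1,0,0,0,0,-1],[1,-1,0,0,0,0,-1],[1,-1,0,0,0,0,-1],[1,-1,0,0,0,0,-1]]])

```text
time_s: 1.52
tool_pos: [0.4192, -0.1805, 0.2107]
tool_rot: [3.101, 0.503, -0.0]
contact_force: [0.5, -0.8, -0.5]
width: 0.999
grasp_force: 0.0
```

Request:
carry_out(commands=[[[1,-1,0,0,0,0,-1],[1,-1,0,0,0,0,-1],[1,-1,0,0,0,0,-1],[1,-1,0,0,0,0,-1],[1,-1,0,0,0,0,-1],[1,-1,0,0,0,0,-1],[1,-1,0,0,0,0,-1],[1,-1,0,0,0,0,-1]]])

```text
time_s: 2.18
tool_pos: [0.5204, 0.0218, 0.2106]
tool_rot: [3.101, 0.503, -0.001]
contact_force: [0.0, 0.1, 0.0]
width: 0.996
grasp_force: 0.0
```

Request:
carry_out(commands=[[[1,-1,0,0,0,0,-1],[1,-1,0,0,0,0,-1],[1,-1,0,0,0,0,-1],[0,-1,0,0,0,0,-1],[0,-1,0,0,0,0,-1],[0,-1,0,0,0,0,-1],[0,-1,0,0,0,0,-1],[0,-1,0,0,0,0,-1]]])

```text
time_s: 2.85
tool_pos: [0.5259, 0.1921, 0.2104]
tool_rot: [3.101, 0.503, -0.001]
contact_force: [0.2, -0.1, 0.3]
width: 0.999
grasp_force: 0.0
```

Request:
carry_out(commands=[[[0,0,0,0,0,-1,-1],[0,0,0,0,0,-1,-1],[0,0,0,0,0,-1,-1],[0,0,0,0,0,-1,-1],[0,0,0,0,0,-1,-1],[0,0,0,0,0,-1,-1],[0,0,0,0,0,-1,-1],[0,0,0,0,0,-1,-1]]])

```text
time_s: 3.52
tool_pos: [0.5262, 0.1912, 0.2104]
tool_rot: [-2.738, -1.539, 0.001]
contact_force: [-0.3, -0.6, 0.8]
width: 1.003
grasp_force: 0.0
```

```bash
cat >> h.py <<'E'
def yaw(rv): x=R.from_rotvec(rv).as_matrix()[:,0]; return np.degrees(np.arctan2(x[1],x[0]))
def st(tgt=None):
    "tgt x,y,z,tool yaw deg: prints units to go"
    from station import r
    s=r.state(); m=R.from_rotvec(s["tool_rot"]); y=yaw(s["tool_rot"])
    print("t",round(s["time_s"],2),"pos",np.round(s["tool_pos"],4),"yaw",y.round(2),"tilt",np.degrees(np.arccos(-m.as_matrix()[2,2])).round(2),"F",np.round(s["contact_force"],1),"M",np.round(s["moment"],3),"w",round(float(s["width"]),3),"g",round(float(s["grasp_force"]),1),"q",np.round(s["q"],2))
    if tgt is not None:
        d=m.inv().apply(np.array(tgt[:3])-s["tool_pos"])/.02
        print("go units xyz",d.round(2),"turn az units",round(-((tgt[3]-y+180)%360-180)/5,2))
    return s
E
python3 -c "
from h import *; st([.4975,.282,.19,175])"
```

```text
t 3.52 pos [0.5262 0.1912 0.2104] yaw 58.68 tilt 0.05 F [-0.3 -0.6  0.8] M [-0.073 -0.074 -0.036] w 1.003 g 0.0 q [ 0.06  0.37 -0.65  1.72  0.25  1.13 -1.2 ]
go units xyz [ 3.14 -3.59  1.02] turn az units -23.26
```

Request:
carry_out(commands=[[[0,0,0,0,0,-1,-1],[0,0,0,0,0,-1,-1],[0,0,0,0,0,-1,-1],[0,0,0,0,0,-1,-1],[0,0,0,0,0,-1,-1],[0,0,0,0,0,-1,-1],[0,0,0,0,0,-1,-1],[0,0,0,0,0,-1,-1]]])

```text
time_s: 4.18
tool_pos: [0.5263, 0.1911, 0.2105]
tool_rot: [-2.047, -2.383, 0.001]
contact_force: [0.2, -0.6, -0.2]
width: 1.002
grasp_force: 0.0
```

Request:
carry_out(commands=[[[0,0,0,0,0,-1,-1],[0,0,0,0,0,-1,-1],[0,0,0,0,0,-1,-1],[0,0,0,0,0,-1,-1],[0,0,0,0,0,-1,-1],[0,0,0,0,0,-1,-1],[0,0,0,0,0,-1,-1],[0,0,0,0,0,-1,-1]]])

```text
time_s: 4.85
tool_pos: [0.5263, 0.1911, 0.2105]
tool_rot: [-1.108, -2.939, 0.001]
contact_force: [0.3, -0.5, 0.2]
width: 1.002
grasp_force: 0.0
```

Request:
carry_out(commands=[[[0,0,0,0,0,-1,-1],[0,0,0,0,0,-1,-1],[0,0,0,0,0,-1,-1],[0,0,0,0,0,-1,-1],[0,0,0,0,0,-1,-1],[0,0,0,0,0,-1,-1],[0,0,0,0,0,-1,-1]]])

```text
time_s: 5.43
tool_pos: [0.5263, 0.1911, 0.2105]
tool_rot: [-0.173, -3.136, 0.001]
contact_force: [0.4, 0.6, -0.2]
width: 1.0
grasp_force: 0.0
```

Request:
carry_out(commands=[[[0.4,0.9,0,0,0,0,-1],[0.4,0.9,0,0,0,0,-1],[0.4,0.9,0,0,0,0,-1],[0.4,0.9,0,0,0,0,-1],[0.2,0.8,0.5,0,0,0,-1],[0,0,0.5,0,0,0,-1],[0,0,0,0,0,0,-1]]])

```text
time_s: 6.02
tool_pos: [0.4997, 0.2824, 0.1886]
tool_rot: [-0.177, -3.134, 0.003]
contact_force: [0.0, -1.0, -0.3]
width: 1.0
grasp_force: 0.0
```

```bash
python3 - <<'E'
from h import *; from station import r
s=st([.4975,.281,.097,175])
for n in("top","side"):
    c=r.camera(n); im=c["pixels"][:,:,::-1]; np.savez(f"{n}1.npz",**c)
    u=proj(c,s["tool_pos"])[0].astype(int); x0=np.clip(u[0]-80,0,440);y0=np.clip(u[1]-70,0,280)
    globals()[n]=cv2.resize(im[y0:y0+150,x0:x0+133],None,fx=3,fy=3); print(n,x0,y0,u)
cv2.imwrite("pics/c2.png",np.hstack([top,side]))
E
```

```text
t 6.02 pos [0.4997 0.2824 0.1886] yaw 173.54 tilt 0.19 F [ 0.  -1.  -0.3] M [ 0.035 -0.143  0.023] w 1.0 g 0.0 q [ 0.14  0.56 -1.06  1.7   0.52  1.2   0.41]
go units xyz [ 0.09 -0.07  4.58] turn az units -0.29
top 139 202 [219 272]
side 206 213 [286 283]
```

View pics/c2.png

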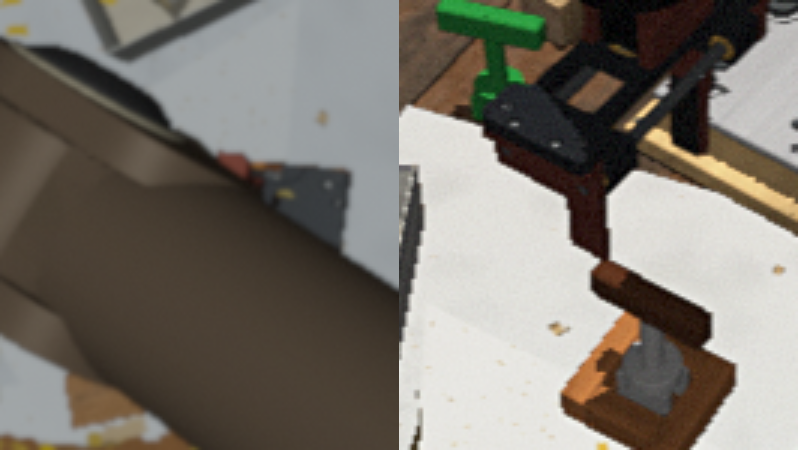

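The side view shows the open gripper straddling the handle line above the wrench, with the stand at crop (645,370) and clear all round. I go down and grip.

Request:
carry_out(commands=[[[0,0,1,0,0,0,-1],[0,0,1,0,0,0,-1],[0,0,1,0,0,0,-1],[0,0,1,0,0,0,-1],[0.1,0,0.6,0,0,0,-1],[0,0,0,0,0,0,-1]]])

```text
time_s: 6.62
tool_pos: [0.498, 0.2811, 0.0967]
tool_rot: [-0.182, -3.133, 0.004]
contact_force: [-0.5, 0.0, 0.3]
width: 1.0
grasp_force: 0.0
```

Request:
carry_out(commands=[[[0,0,0,0,0,0,1],[0,0,0,0,0,0,1],[0,0,0,0,0,0,1],[0,0,0,0,0,0,1],[0,0,0,0,0,0,1],[0,0,0,0,0,0,1],[0,0,0,0,0,0,1],[0,0,0,0,0,0,1]]])

```text
time_s: 7.28
tool_pos: [0.4989, 0.2831, 0.099]
tool_rot: [0.18, 3.136, 0.0]
contact_force: [0.0, 0.2, 0.1]
width: 0.434
grasp_force: 0.0
```

```bash
python3 -c "
from h import *; st([.4975,.281,.097,175])"
```

```text
t 7.28 pos [0.4989 0.2831 0.099 ] yaw 173.44 tilt 0.01 F [0.  0.2 0.1] M [ 0.065 -0.122  0.023] w 0.434 g 0.0 q [ 0.09  0.65 -0.98  1.79  0.63  1.04  0.33]
go units xyz [ 0.06 -0.11  0.1 ] turn az units -0.31
```

Request:
carry_out(commands=[[[0,0,0,0,0,0,1],[0,0,0,0,0,0,1],[0,0,0,0,0,0,1],[0,0,0,0,0,0,1],[0,0,0,0,0,0,1],[0,0,0,0,0,0,1]]])

```text
time_s: 7.78
tool_pos: [0.4988, 0.283, 0.0988]
tool_rot: [-0.18, -3.136, 0.0]
contact_force: [-1.3, -0.1, 0.2]
width: 0.202
grasp_force: 30.0
```

```bash
python3 -c "
from h import *; st([.4989,.2831,.23,200])"
```

```text
t 7.78 pos [0.4988 0.283  0.0988] yaw 173.44 tilt 0.01 F [-1.3 -0.1  0.2] M [-0.082 -0.125 -0.026] w 0.202 g 30.0 q [ 0.09  0.65 -0.98  1.79  0.63  1.04  0.33]
go units xyz [-0.    0.   -6.56] turn az units -5.31
```

Request:
carry_out(commands=[[[0,0,-1,0,0,0,1],[0,0,-1,0,0,0,1],[0,0,-1,0,0,-1,1],[0,0,-1,0,0,-1,1],[0,0,-1,0,0,-1,1],[0,0,-0.5,0,0,-1,1],[0,0,0,0,0,-1,1]]])

```text
time_s: 8.37
tool_pos: [0.4993, 0.2839, 0.2109]
tool_rot: [-0.509, 3.097, 0.002]
contact_force: [0.1, 0.3, -4.0]
width: 0.201
grasp_force: 30.0
```

Request:
carry_out(commands=[[[0,-1,0,0,0,0,1],[0,-1,0,0,0,0,1],[0,-1,0,0,0,0,1],[0,-1,0,0,0,0,1],[0,-1,0,0,0,0,1],[0,-1,0,0,0,0,1],[0,-1,0,0,0,0,1],[0,-1,0,0,0,0,1]]])

```text
time_s: 9.03
tool_pos: [0.5492, 0.1301, 0.2082]
tool_rot: [0.503, -3.1, 0.0]
contact_force: [-0.3, 0.6, -3.1]
width: 0.199
grasp_force: 30.0
```

Request:
carry_out(commands=[[[-0.1,-1,0,0,0,0,1],[-0.1,-1,0,0,0,0,1],[-0.1,-1,0,0,0,0,1],[0,-1,0,0,0,0,1],[0,-0.6,0,0,0,0,1],[0,0,0,0,0,0,1],[0,0,0,0,0,0,1]]])

```text
time_s: 9.62
tool_pos: [0.5838, 0.0458, 0.2083]
tool_rot: [0.501, -3.1, -0.001]
contact_force: [0.3, -0.0, -4.4]
width: 0.195
grasp_force: 30.0
```

```bash
python3 - <<'E'
from h import *; from station import r
s=st([.5845,.0467,.19,198.5])
c=r.camera("side"); im=c["pixels"][:,:,::-1]; np.savez("side2.npz",**c)
u=proj(c,s["tool_pos"])[0].astype(int); print(u)
x0,y0=u[0]-65,u[1]-50
cv2.imwrite("pics/c3.png",cv2.resize(im[y0:y0+120,x0:x0+130],None,fx=5,fy=5,interpolation=cv2.INTER_CUBIC)); print(x0,y0)
E
```

```text
t 9.62 pos [0.5838 0.0458 0.2083] yaw -161.63 tilt 0.07 F [ 0.3 -0.  -4.4] M [ 0.185 -0.089 -0.012] w 0.195 g 30.0 q [ 0.63  0.63 -1.19  1.65  0.6   1.29  1.22]
go units xyz [-0.05  0.03  0.92] turn az units -0.03
[305 188]
240 138
```

View pics/c3.png

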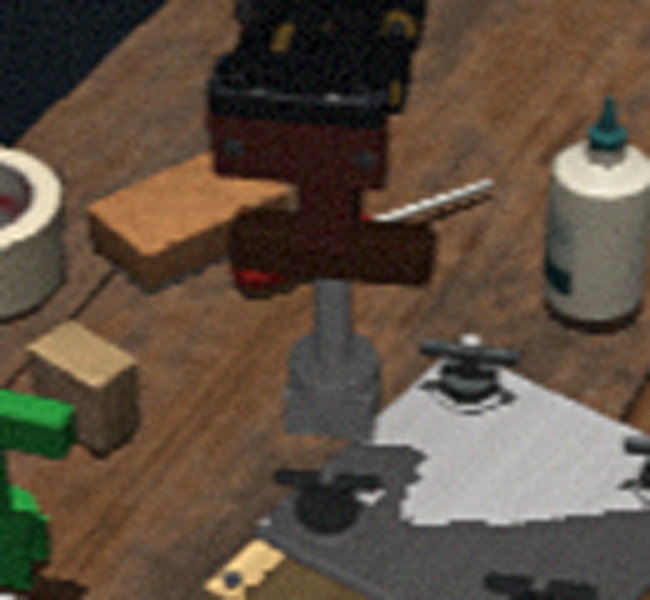

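The handle spans crop columns 230 to 435 and the finger is centred at 330, so the grip is central to about 1 mm. The wrench hangs upright over nut_a and parallel to its bar, so I lower it.

Request:
carry_out(commands=[[[0,0,0.6,0,0,0,1],[0,0,0.6,0,0,0,1],[0,0,0.4,0,0,0,1],[0,0,0.4,0,0,0,1],[0,0,0.2,0,0,0,1],[0,0,0,0,0,0,1]]])

```text
time_s: 10.17
tool_pos: [0.5835, 0.0459, 0.1634]
tool_rot: [0.504, -3.099, -0.0]
contact_force: [-0.5, -0.5, -3.3]
width: 0.198
grasp_force: 30.0
```

```bash
python3 -c "
from h import *; st([.5845,.0467,.164,198.5])"
```

```text
t 10.17 pos [0.5835 0.0459 0.1634] yaw -161.54 tilt 0.11 F [-0.5 -0.5 -3.3] M [ 0.072 -0.142  0.003] w 0.198 g 30.0 q [ 0.61  0.67 -1.15  1.7   0.65  1.22  1.19]
go units xyz [-0.06  0.02 -0.03] turn az units -0.01
```

Request:
carry_out(commands=[[[0,0,0,0,0,0.8,1],[0,0,0,0,0,0.8,1],[0,0,0,0,0,0.8,1],[0,0,0,0,0,0.8,1],[0,0,0,0,0,0.8,1],[0,0,0,0,0,0.8,1],[0,0,0,0,0,0.8,1]]])

```text
time_s: 10.75
tool_pos: [0.5842, 0.0469, 0.165]
tool_rot: [0.266, 3.13, 0.002]
contact_force: [0.3, 0.5, -5.3]
width: 0.197
grasp_force: 29.9
```

```bash
python3 -c "
from h import *; st([.5845,.0467,.164,161])"
```

```text
t 10.75 pos [0.5842 0.0469 0.165 ] yaw 170.29 tilt 0.07 F [ 0.3  0.5 -5.3] M [ 0.541 -0.186  0.042] w 0.197 g 29.9 q [ 0.56  0.61 -1.04  1.7   0.57  1.17  0.76]
go units xyz [-0.02 -0.    0.05] turn az units 1.86
```

Request:
carry_out(commands=[[[0,0,0,0,0,0.8,1],[0,0,0,0,0,0.8,1],[0,0,0,0,0,0.3,1],[0,0,0,0,0,0,1]]])

```text
time_s: 11.08
tool_pos: [0.5844, 0.0468, 0.1652]
tool_rot: [0.519, 3.098, 0.001]
contact_force: [-0.6, 3.1, -4.9]
width: 0.202
grasp_force: 29.9
```

```bash
python3 -c "
from h import *; st([.4507,-.0483,.195,202])"
```

```text
t 11.08 pos [0.5844 0.0468 0.1652] yaw 160.97 tilt 0.07 F [-0.6  3.1 -4.9] M [ 0.671 -0.316  0.077] w 0.202 g 29.9 q [ 0.54  0.59 -1.01  1.7   0.54  1.16  0.62]
go units xyz [ 4.77 -6.67 -1.5 ] turn az units -8.21
```

Request:
carry_out(commands=[[[0,0,0,0,0,-0.8,1],[0,0,0,0,0,-0.7,1],[0,0,-0.8,0,0,0,1],[0,0,-0.7,0,0,-0.7,1],[0,0,0,0,0,-1,1],[0,0,0,0,0,-1,1],[0,0,0,0,0,-1,1],[0,0,0,0,0,-1,1]]])

```text
time_s: 11.75
tool_pos: [0.5844, 0.0454, 0.1952]
tool_rot: [-0.336, 3.123, -0.001]
contact_force: [0.4, 0.2, -3.3]
width: 0.2
grasp_force: 30.0
```

Request:
carry_out(commands=[[[0,0,0,0,0,-1,1],[0,0,0,0,0,-1,1],[1,-0.2,0,0,0,0,1],[1,-0.2,0,0,0,0,1],[1,-0.2,0,0,0,0,1],[1,-0.2,0,0,0,0,1],[1,-0.3,0,0,0,0,1],[1,-0.3,0,0,0,0,1]]])

```text
time_s: 12.42
tool_pos: [0.4825, -0.0256, 0.195]
tool_rot: [0.601, -3.083, 0.002]
contact_force: [0.6, -0.9, -2.9]
width: 0.196
grasp_force: 30.0
```

Request:
carry_out(commands=[[[1,-0.3,0,0,0,0,1],[1,-0.2,0,0,0,0,1],[0,0,0,0,0,0,1],[0,0,0,0,0,0,1]]])

```text
time_s: 12.75
tool_pos: [0.4496, -0.0505, 0.1951]
tool_rot: [0.597, -3.084, 0.003]
contact_force: [0.9, 1.0, -4.1]
width: 0.195
grasp_force: 30.0
```

```bash
python3 -c "
from h import *; st([.4507,-.0483,.164,202])"
```

```text
t 12.75 pos [ 0.4496 -0.0505  0.1951] yaw -158.11 tilt 0.11 F [ 0.9  1.  -4.1] M [ 0.122 -0.159 -0.023] w 0.195 g 30.0 q [ 1.1   0.46 -1.38  1.96  0.5   1.14  1.47]
go units xyz [-0.09  0.09  1.55] turn az units -0.02
```

Request:
carry_out(commands=[[[-0.1,0.1,0.3,0,0,0,1],[0,0,0.5,0,0,0,1],[0,0,0.4,0,0,0,1],[0,0,0.3,0,0,0,1],[0,0,0,0,0,0,1]]])

```text
time_s: 13.17
tool_pos: [0.4504, -0.046, 0.1632]
tool_rot: [0.6, -3.082, -0.002]
contact_force: [-0.1, -0.7, -3.8]
width: 0.198
grasp_force: 30.0
```

```bash
python3 -c "
from h import *; st([.4507,-.0483,.164,164.5])"
```

```text
t 13.17 pos [ 0.4504 -0.046   0.1632] yaw -157.97 tilt 0.13 F [-0.1 -0.7 -3.8] M [-0.076 -0.176 -0.012] w 0.198 g 30.0 q [ 1.04  0.5  -1.33  2.    0.55  1.09  1.42]
go units xyz [ 0.03 -0.11 -0.04] turn az units 7.51
```

Request:
carry_out(commands=[[[0,0,0,0,0,0.8,1],[0,0,0,0,0,0.8,1],[0,0,0,0,0,0.8,1],[0,0,0,0,0,0.8,1],[0,0,0,0,0,0.8,1],[0,0,0,0,0,0.8,1],[0,0,0,0,0,0.8,1]]])

```text
time_s: 13.75
tool_pos: [0.4513, -0.0465, 0.1647]
tool_rot: [0.17, 3.137, -0.001]
contact_force: [2.0, -1.8, -5.3]
width: 0.198
grasp_force: 30.0
```

```bash
python3 -c "
from h import *; st([.4507,-.0483,.164,164.5])"
```

```text
t 13.75 pos [ 0.4513 -0.0465  0.1647] yaw 173.79 tilt 0.02 F [ 2.  -1.8 -5.3] M [-0.393 -0.456  0.082] w 0.198 g 30.0 q [ 0.98  0.41 -1.21  2.    0.45  1.04  1.02]
go units xyz [ 0.02 -0.09  0.04] turn az units 1.86
```

Request:
carry_out(commands=[[[0,0,0,0,0,0.8,1],[0,0,0,0,0,0.8,1],[0,0,0,0,0,0.3,1],[0,0,0,0,0,0,1]]])

```text
time_s: 14.08
tool_pos: [0.4513, -0.0464, 0.1649]
tool_rot: [0.424, 3.112, -0.001]
contact_force: [2.0, -1.4, -4.5]
width: 0.199
grasp_force: 30.0
```

```bash
python3 -c "
from h import *; st([.5651,-.0677,.195,197.5])"
```

```text
t 14.08 pos [ 0.4513 -0.0464  0.1649] yaw 164.47 tilt 0.03 F [ 2.  -1.4 -4.5] M [-0.352 -0.407  0.058] w 0.199 g 30.0 q [ 0.96  0.39 -1.17  2.    0.42  1.03  0.89]
go units xyz [-5.77  0.5  -1.5 ] turn az units -6.61
```

Request:
carry_out(commands=[[[0,0,0,0,0,-0.8,1],[0,0,0,0,0,-0.7,1],[0,0,-0.8,0,0,0,1],[0,0,-0.7,0,0,-0.7,1],[0,0,0,0,0,-1,1],[0,0,0,0,0,-1,1],[0,0,0,0,0,-1,1],[0,0,0,0,0,-1,1]]])

```text
time_s: 14.75
tool_pos: [0.451, -0.0462, 0.1949]
tool_rot: [0.433, -3.112, -0.0]
contact_force: [-0.3, -0.0, -3.0]
width: 0.197
grasp_force: 30.0
```

Request:
carry_out(commands=[[[0,0,0,0,0,-0.4,1],[-1,-0.5,0,0,0,0,1],[-1,-0.5,0,0,0,0,1],[-1,-0.5,0,0,0,0,1],[-1,-0.5,0,0,0,0,1],[-0.8,-0.5,0,0,0,0,1],[-0.3,-0.2,0,0,0,0,1],[0,0,0,0,0,0,1]]])

```text
time_s: 15.42
tool_pos: [0.5655, -0.0673, 0.1943]
tool_rot: [0.478, -3.105, -0.003]
contact_force: [-0.9, 0.7, -3.4]
width: 0.199
grasp_force: 30.0
```

```bash
python3 -c "
from h import *; st([.5651,-.0677,.164,197.5])"
```

```text
t 15.42 pos [ 0.5655 -0.0673  0.1943] yaw -162.51 tilt 0.1 F [-0.9  0.7 -3.4] M [ 0.104 -0.062 -0.052] w 0.199 g 30.0 q [ 0.85  0.61 -1.19  1.7   0.6   1.24  1.4 ]
go units xyz [ 0.03 -0.02  1.51] turn az units -0.0
```

Request:
carry_out(commands=[[[0,0,0.4,0,0,0,1],[0,0,0.5,0,0,0,1],[0,0,0.4,0,0,0,1],[0,0,0.2,0,0,0,1],[0,0,0,0,0,0,1]]])

```text
time_s: 15.83
tool_pos: [0.5633, -0.0677, 0.1634]
tool_rot: [0.476, -3.103, -0.0]
contact_force: [0.4, 0.9, -3.0]
width: 0.195
grasp_force: 30.0
```

```bash
python3 -c "
from h import *; st([.5651,-.0677,.164,160])"
```

```text
t 15.83 pos [ 0.5633 -0.0677  0.1634] yaw -162.55 tilt 0.13 F [ 0.4  0.9 -3. ] M [ 0.021 -0.115  0.003] w 0.195 g 30.0 q [ 0.84  0.64 -1.16  1.74  0.63  1.19  1.37]
go units xyz [-0.09 -0.03 -0.03] turn az units 7.49
```

Request:
carry_out(commands=[[[0,0,0,0,0,0.8,1],[0,0,0,0,0,0.8,1],[0,0,0,0,0,0.8,1],[0,0,0,0,0,0.8,1],[0,0,0,0,0,0.8,1],[0,0,0,0,0,0.8,1],[0,0,0,0,0,0.8,1]]])

```text
time_s: 16.42
tool_pos: [0.5645, -0.0672, 0.165]
tool_rot: [0.294, 3.127, 0.0]
contact_force: [0.7, 0.0, -5.0]
width: 0.197
grasp_force: 30.0
```

```bash
python3 -c "
from h import *; st([.5651,-.0677,.164,160])"
```

```text
t 16.42 pos [ 0.5645 -0.0672  0.165 ] yaw 169.27 tilt 0.02 F [ 0.7  0.  -5. ] M [ 0.254 -0.37   0.054] w 0.197 g 30.0 q [ 0.78  0.58 -1.05  1.74  0.55  1.15  0.94]
go units xyz [-0.03 -0.02  0.05] turn az units 1.85
```

Request:
carry_out(commands=[[[0,0,0,0,0,0.8,1],[0,0,0,0,0,0.8,1],[0,0,0,0,0,0.3,1],[0,0,0,0,0,0,1]]])

```text
time_s: 16.75
tool_pos: [0.5646, -0.0671, 0.1651]
tool_rot: [0.547, 3.093, 0.0]
contact_force: [0.9, 1.0, -3.8]
width: 0.198
grasp_force: 30.0
```

```bash
python3 -c "
from h import *; st([.4701,.0661,.195,200])"
```

```text
t 16.75 pos [ 0.5646 -0.0671  0.1651] yaw 159.95 tilt 0.04 F [ 0.9  1.  -3.8] M [ 0.311 -0.308  0.075] w 0.198 g 30.0 q [ 0.76  0.56 -1.01  1.74  0.52  1.13  0.8 ]
go units xyz [ 6.72  4.64 -1.5 ] turn az units -8.01
```

Request:
carry_out(commands=[[[0,0,0,0,0,-0.8,1],[0,0,0,0,0,-0.7,1],[0,0,-0.8,0,0,0,1],[0,0,-0.7,0,0,-0.5,1],[0,0,0,0,0,-1,1],[0,0,0,0,0,-1,1],[0,0,0,0,0,-1,1],[0,0,0,0,0,-1,1]]])

```text
time_s: 17.42
tool_pos: [0.5645, -0.0677, 0.1951]
tool_rot: [-0.282, 3.129, -0.001]
contact_force: [-0.5, -0.7, -3.6]
width: 0.197
grasp_force: 30.0
```

Request:
carry_out(commands=[[[0,0,0,0,0,-1,1],[0,0,0,0,0,-1,1],[0.3,1,0,0,0,0,1],[0.3,1,0,0,0,0,1],[0.3,1,0,0,0,0,1],[0.3,1,0,0,0,0,1],[0.3,1,0,0,0,0,1],[0.3,1,0,0,0,0,1]]])

```text
time_s: 18.08
tool_pos: [0.489, 0.0336, 0.195]
tool_rot: [-0.547, 3.094, -0.001]
contact_force: [0.1, -0.6, -4.1]
width: 0.2
grasp_force: 30.0
```

Request:
carry_out(commands=[[[0.3,1,0,0,0,0,1],[0.1,0.8,0,0,0,0,1],[0,0,0,0,0,0,1],[0,0,0,0,0,0,1]]])

```text
time_s: 18.42
tool_pos: [0.4699, 0.0645, 0.1952]
tool_rot: [-0.549, 3.093, -0.002]
contact_force: [0.4, -0.4, -3.4]
width: 0.2
grasp_force: 30.0
```

```bash
python3 -c "
from h import *; st([.4701,.0661,.164,200])"
```

```text
t 18.42 pos [0.4699 0.0645 0.1952] yaw -159.87 tilt 0.08 F [ 0.4 -0.4 -3.4] M [-0.008 -0.198  0.051] w 0.2 g 30.0 q [ 0.78  0.47 -1.3   1.91  0.5   1.15  1.21]
go units xyz [-0.04  0.07  1.56] turn az units 0.03
```

Request:
carry_out(commands=[[[0,0,0.4,0,0,0,1],[0,0.1,0.5,0,0,0,1],[0,0,0.4,0,0,0,1],[0,0,0.3,0,0,0,1],[0,0,0,0,0,0,1]]])

```text
time_s: 18.83
tool_pos: [0.4685, 0.0655, 0.161]
tool_rot: [0.543, -3.092, -0.001]
contact_force: [0.5, 0.4, -4.2]
width: 0.202
grasp_force: 30.0
```

```bash
python3 -c "
from h import *; st([.4701,.0661,.164,162.5])"
```

```text
t 18.83 pos [0.4685 0.0655 0.161 ] yaw -160.07 tilt 0.16 F [ 0.5  0.4 -4.2] M [ 0.1   -0.144  0.015] w 0.202 g 30.0 q [ 0.74  0.5  -1.26  1.96  0.54  1.09  1.16]
go units xyz [-0.09  0.   -0.15] turn az units 7.49
```

Request:
carry_out(commands=[[[-0.1,0,-0.1,0,0,0.8,1],[0,0,0,0,0,0.8,1],[0,0,0,0,0,0.8,1],[0,0,0,0,0,0.8,1],[0,0,0,0,0,0.8,1],[0,0,0,0,0,0.8,1],[0,0,0,0,0,0.8,1]]])

```text
time_s: 19.42
tool_pos: [0.4716, 0.0668, 0.1648]
tool_rot: [0.226, 3.133, 0.0]
contact_force: [1.4, -0.2, -3.7]
width: 0.194
grasp_force: 30.0
```

```bash
python3 -c "
from h import *; st([.4701,.0661,.164,162.5])"
```

```text
t 19.42 pos [0.4716 0.0668 0.1648] yaw 171.76 tilt 0.03 F [ 1.4 -0.2 -3.7] M [ 0.003 -0.345  0.145] w 0.194 g 30.0 q [ 0.67  0.43 -1.14  1.95  0.45  1.05  0.76]
go units xyz [ 0.07 -0.04  0.04] turn az units 1.85
```

Request:
carry_out(commands=[[[0,0,0,0,0,0.8,1],[0,0,0,0,0,0.8,1],[0,0,0,0,0,0.3,1],[0,0,0,0,0,0,1]]])

```text
time_s: 19.75
tool_pos: [0.4715, 0.0668, 0.1649]
tool_rot: [0.479, 3.104, -0.0]
contact_force: [1.1, -0.3, -3.7]
width: 0.195
grasp_force: 30.0
```

```bash
python3 -c "
from h import *; st([.5845,.0467,.195,168.5])"
```

```text
t 19.75 pos [0.4715 0.0668 0.1649] yaw 162.44 tilt 0.03 F [ 1.1 -0.3 -3.7] M [ 0.039 -0.421  0.049] w 0.195 g 30.0 q [ 0.64  0.41 -1.1   1.95  0.43  1.04  0.62]
go units xyz [-5.69  0.75 -1.5 ] turn az units -1.21
```

Request:
carry_out(commands=[[[0,0,0,0,0,-0.6,1],[0,0,0,0,0,-0.6,1],[0,0,-0.8,0,0,0,1],[0,0,-0.7,0,0,0,1],[-0.7,0,0,0,0,0,1],[-1,0,0,0,0,0,1],[-1,0,0,0,0,0,1],[-1,0,0,0,0,0,1]]])

```text
time_s: 20.42
tool_pos: [0.5445, 0.0514, 0.1947]
tool_rot: [-0.313, -3.126, 0.001]
contact_force: [0.2, 1.0, -2.6]
width: 0.197
grasp_force: 30.0
```

Request:
carry_out(commands=[[[-1,0.1,0,0,0,0,1],[-1,0,0,0,0,0,1],[0,0,0,0,0,0,1],[0,0,0,0,0,0,1]]])

```text
time_s: 20.75
tool_pos: [0.5835, 0.0459, 0.1941]
tool_rot: [-0.315, -3.124, -0.002]
contact_force: [-0.5, 0.5, -3.9]
width: 0.197
grasp_force: 30.0
```

```bash
python3 - <<'E'
from h import *; from station import r
s=st([.5845,.0467,.164,168.5])
c=r.camera("side"); im=c["pixels"][:,:,::-1]; np.savez("side3.npz",**c)
cv2.imwrite("pics/c4.png",cv2.resize(im[180:285,270:405],None,fx=5.5,fy=5.5,interpolation=cv2.INTER_CUBIC))
E
```

```text
t 20.75 pos [0.5835 0.0459 0.1941] yaw 168.49 tilt 0.11 F [-0.5  0.5 -3.9] M [ 0.039 -0.08  -0.001] w 0.197 g 30.0 q [ 0.56  0.57 -1.04  1.67  0.52  1.21  0.77]
go units xyz [-0.04  0.05  1.5 ] turn az units -0.0
```

View pics/c4.png

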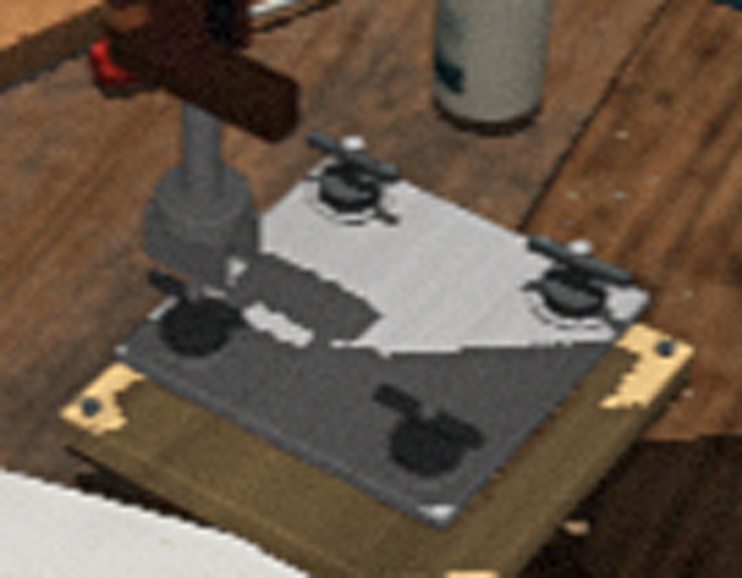

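All four bars have turned. Their ends in the crop are: a (152,277) to (240,322), b (312,140) to (395,172), c (532,243) to (628,277), d (380,392) to (480,440). I turn these into angles.

```bash
python3 - <<'E'
from h import *
c=load("side3.npz")
for k,p in dict(a=((152,277),(240,322)),b=((312,140),(395,172)),c=((532,243),(628,277)),d=((380,392),(480,440))).items():
    q=cast(c,np.array(p)/5.5+[270,180],.078); e=q[1]-q[0]; print(k,q.mean(0).round(4),np.linalg.norm(e).round(4),((np.degrees(np.arctan2(e[1],e[0]))+90)%180-90).round(1))
E
```

```text
a [0.5844 0.0457 0.078 ] 0.0459 -9.9
b [ 0.5654 -0.0699  0.078 ] 0.0421 -4.5
c [ 0.4511 -0.051   0.078 ] 0.0441 -2.1
d [0.4703 0.064  0.078 ] 0.0467 -8.1
```

Request:
carry_out(commands=[[[0,0,0.4,0,0,0,1],[0,0.1,0.5,0,0,0,1],[0,0,0.4,0,0,0,1],[0,0,0.2,0,0,0,1],[0,0,0,0,0,0,1]]])

```text
time_s: 21.22
tool_pos: [0.5827, 0.0475, 0.1633]
tool_rot: [-0.316, -3.123, 0.001]
contact_force: [-0.8, -0.2, -4.2]
width: 0.195
grasp_force: 30.0
```

```bash
python3 -c "
from h import *; st([.5845,.0467,.164,150])"
```

```text
t 21.22 pos [0.5827 0.0475 0.1633] yaw 168.46 tilt 0.13 F [-0.8 -0.2 -4.2] M [ 0.031 -0.107 -0.016] w 0.195 g 30.0 q [ 0.54  0.6  -1.02  1.7   0.55  1.16  0.74]
go units xyz [-0.1  -0.02 -0.03] turn az units 3.69
```

Request:
carry_out(commands=[[[-0.1,0,0,0,0,0.8,1],[0,0,0,0,0,0.8,1],[0,0,0,0,0,0.8,1],[0,0,0,0,0,0.8,1],[0,0,0,0,0,0.8,1],[0,0,0,0,0,0.6,1],[0,0,0,0,0,0,1]]])

```text
time_s: 21.8
tool_pos: [0.5857, 0.0475, 0.165]
tool_rot: [0.936, 2.998, -0.0]
contact_force: [0.8, -0.3, -4.9]
width: 0.199
grasp_force: 30.0
```

```bash
python3 -c "
from h import *; st([.5845,.0467,.164,150])"
```

```text
t 21.8 pos [0.5857 0.0475 0.165 ] yaw 145.32 tilt 0.03 F [ 0.8 -0.3 -4.9] M [-0.048 -0.272  0.099] w 0.199 g 30.0 q [ 0.49  0.56 -0.92  1.7   0.49  1.13  0.39]
go units xyz [ 0.03 -0.07  0.05] turn az units -0.94
```

Request:
carry_out(commands=[[[0,0,0,0,0,0.5,1],[0,0,0,0,0,0.5,1],[0,0,0,0,0,0,1]]])

```text
time_s: 22.05
tool_pos: [0.5857, 0.0475, 0.165]
tool_rot: [1.063, 2.956, -0.0]
contact_force: [-0.0, 1.2, -4.2]
width: 0.199
grasp_force: 30.0
```

```bash
python3 -c "
from h import *; st()"
```

```text
t 22.05 pos [0.5857 0.0475 0.165 ] yaw 140.45 tilt 0.02 F [-0.   1.2 -4.2] M [-0.039 -0.294  0.047] w 0.199 g 30.0 q [ 0.48  0.55 -0.91  1.7   0.47  1.13  0.32]
```

Request:
carry_out(commands=[[[0,0,0,0,0,0.6,1],[0,0,0,0,0,0.6,1],[0,0,0,0,0,0,1]]])

```text
time_s: 22.3
tool_pos: [0.5858, 0.0475, 0.165]
tool_rot: [1.215, 2.896, 0.0]
contact_force: [-0.0, -0.3, -5.1]
width: 0.197
grasp_force: 30.0
```

```bash
python3 -c "
from h import *; st()"
```

```text
t 22.3 pos [0.5858 0.0475 0.165 ] yaw 134.47 tilt 0.03 F [-0.  -0.3 -5.1] M [-0.013 -0.363  0.079] w 0.197 g 30.0 q [ 0.46  0.54 -0.88  1.7   0.46  1.12  0.22]
```

Request:
carry_out(commands=[[[0,0,0,0,0,0.6,1],[0,0,0,0,0,0.5,1],[0,0,0,0,0,0,1]]])

```text
time_s: 22.55
tool_pos: [0.5858, 0.0475, 0.165]
tool_rot: [1.351, 2.836, 0.0]
contact_force: [0.7, -0.5, -4.3]
width: 0.195
grasp_force: 30.2
```

```bash
python3 -c "
from h import *; st()"
```

```text
t 22.55 pos [0.5858 0.0475 0.165 ] yaw 129.06 tilt 0.03 F [ 0.7 -0.5 -4.3] M [-0.13  -0.398  0.287] w 0.195 g 30.2 q [ 0.45  0.53 -0.86  1.7   0.45  1.11  0.14]
```

Request:
carry_out(commands=[[[0,0,0,0,0,0.5,1],[0,0,0,0,0,0,1]]])

```text
time_s: 22.72
tool_pos: [0.5859, 0.0475, 0.165]
tool_rot: [1.412, 2.806, 0.0]
contact_force: [1.3, 0.3, -4.1]
width: 0.197
grasp_force: 30.4
```

```bash
python3 -c "
from h import *; st([.4507,-.0483,.195,173.5])"
```

```text
t 22.72 pos [0.5859 0.0475 0.165 ] yaw 126.59 tilt 0.04 F [ 1.3  0.3 -4.1] M [-0.021 -0.443  0.474] w 0.197 g 30.4 q [ 0.45  0.53 -0.85  1.7   0.44  1.11  0.1 ]
go units xyz [ 0.18 -8.28 -1.5 ] turn az units -9.38
```

Request:
carry_out(commands=[[[0,0,0,0,0,-0.9,1],[0,0,0,0,0,-0.9,1],[0,0,0,0,0,-0.9,1],[0,0,-0.8,0,0,0,1],[0,0,-0.7,0,0,-0.7,1],[0,0,0,0,0,-1,1],[0,0,0,0,0,-1,1],[0,0,0,0,0,-1,1]]])

```text
time_s: 23.38
tool_pos: [0.5856, 0.0473, 0.1952]
tool_rot: [0.575, 3.088, -0.0]
contact_force: [0.7, -0.1, -3.9]
width: 0.196
grasp_force: 30.0
```

Request:
carry_out(commands=[[[0,0,0,0,0,-1,1],[0,0,0,0,0,-1,1],[0,0,0,0,0,-1,1],[1,-0.9,0,0,0,0,1],[1,-0.9,0,0,0,0,1],[1,-0.9,0,0,0,0,1],[1,-0.9,0,0,0,0,1],[1,-0.9,0,0,0,0,1]]])

```text
time_s: 24.05
tool_pos: [0.4747, -0.031, 0.1947]
tool_rot: [-0.173, -3.136, 0.0]
contact_force: [-0.2, -1.4, -2.9]
width: 0.198
grasp_force: 30.0
```

Request:
carry_out(commands=[[[0.9,-0.7,0,0,0,0,1],[0.3,-0.3,0,0,0,0,1],[0,0,0,0,0,0,1],[0,0,0,0,0,0,1]]])

```text
time_s: 24.38
tool_pos: [0.4501, -0.0481, 0.1952]
tool_rot: [0.178, 3.136, -0.001]
contact_force: [-0.3, -0.2, -4.1]
width: 0.195
grasp_force: 30.0
```

```bash
python3 -c "
from h import *; st([.4507,-.0483,.164,173.5])"
```

```text
t 24.38 pos [ 0.4501 -0.0481  0.1952] yaw 173.48 tilt 0.07 F [-0.3 -0.2 -4.1] M [ 0.03  -0.192 -0.024] w 0.195 g 30.0 q [ 1.01  0.35 -1.22  1.96  0.38  1.08  1.09]
go units xyz [-0.03 -0.    1.56] turn az units -0.0
```

Request:
carry_out(commands=[[[0,0,0.4,0,0,0,1],[0,0,0.5,0,0,0,1],[0,0,0.4,0,0,0,1],[0,0,0.2,0,0,0,1],[0,0,0,0,0,0,1]]])

```text
time_s: 24.8
tool_pos: [0.4492, -0.0471, 0.1634]
tool_rot: [-0.177, -3.134, -0.002]
contact_force: [0.2, -1.1, -4.3]
width: 0.203
grasp_force: 30.0
```

```bash
python3 -c "
from h import *; st([.4507,-.0483,.164,173.5])"
```

```text
t 24.8 pos [ 0.4492 -0.0471  0.1634] yaw 173.53 tilt 0.15 F [ 0.2 -1.1 -4.3] M [-0.095 -0.065  0.044] w 0.203 g 30.0 q [ 0.97  0.4  -1.18  2.    0.43  1.03  1.04]
go units xyz [-0.08 -0.05 -0.03] turn az units 0.01
```

Request:
carry_out(commands=[[[0,0,0,0,0,0.8,1],[0,0,0,0,0,0.8,1],[0,0,0,0,0,0.8,1],[0,0,0,0,0,0.8,1],[0,0,0,0,0,0.8,1],[0,0,0,0,0,0.8,1],[0,0,0,0,0,0.2,1],[0,0,0,0,0,0,1]]])

```text
time_s: 25.47
tool_pos: [0.4498, -0.0475, 0.1647]
tool_rot: [-0.852, -3.024, 0.001]
contact_force: [-0.7, -1.9, -4.6]
width: 0.197
grasp_force: 30.0
```

```bash
python3 -c "
from h import *; st()"
```

```text
t 25.47 pos [ 0.4498 -0.0475  0.1647] yaw 148.52 tilt 0.03 F [-0.7 -1.9 -4.6] M [-0.292 -0.07   0.041] w 0.197 g 30.0 q [ 0.9   0.34 -1.07  2.    0.36  1.    0.67]
```

Request:
carry_out(commands=[[[0,0,0,0,0,0.6,1],[0,0,0,0,0,0.6,1],[0,0,0,0,0,0,1]]])

```text
time_s: 25.72
tool_pos: [0.4498, -0.0475, 0.1647]
tool_rot: [-1.01, -2.974, 0.0]
contact_force: [0.3, -1.5, -6.8]
width: 0.194
grasp_force: 30.2
```

```bash
python3 -c "
from h import *; st()"
```

```text
t 25.72 pos [ 0.4498 -0.0475  0.1647] yaw 142.48 tilt 0.02 F [ 0.3 -1.5 -6.8] M [-0.183 -0.152  0.338] w 0.194 g 30.2 q [ 0.88  0.33 -1.05  2.    0.35  0.99  0.58]
```

Request:
carry_out(commands=[[[0,0,0,0,0,0.3,1],[0,0,0,0,0,0,1]]])

```text
time_s: 25.88
tool_pos: [0.4498, -0.0475, 0.1647]
tool_rot: [-1.049, -2.961, 0.0]
contact_force: [-0.1, -1.0, -6.6]
width: 0.198
grasp_force: 30.3
```

```bash
python3 -c "
from h import *; st([.5651,-.0677,.195,169.5])"
```

```text
t 25.88 pos [ 0.4498 -0.0475  0.1647] yaw 140.99 tilt 0.01 F [-0.1 -1.  -6.6] M [-0.179 -0.124  0.413] w 0.198 g 30.3 q [ 0.88  0.33 -1.04  2.    0.34  0.99  0.56]
go units xyz [-5.11  2.84 -1.52] turn az units -5.7
```

Request:
carry_out(commands=[[[0,0,0,0,0,-0.9,1],[0,0,0,0,0,-0.9,1],[0,0,0,0,0,-0.7,1],[0,0,-0.8,0,0,0,1],[0,0,-0.7,0,0,-0.8,1],[0,0,0,0,0,-0.8,1],[0,0,0,0,0,-0.8,1],[0,0,0,0,0,-0.8,1]]])

```text
time_s: 26.55
tool_pos: [0.4503, -0.0475, 0.1954]
tool_rot: [0.282, 3.128, 0.0]
contact_force: [-0.4, 0.4, -4.4]
width: 0.198
grasp_force: 30.0
```

Request:
carry_out(commands=[[[-0.9,0,0,0,0,0,1],[-1,0,0,0,0,0,1],[-1,0,0,0,0,0,1],[-1,0,0,0,0,0,1],[-1,0.1,0,0,0,0,1],[-0.9,0,0,0,0,0,1],[0,0,0,0,0,0,1],[0,0,0,0,0,0,1]]])

```text
time_s: 27.22
tool_pos: [0.5648, -0.0665, 0.1945]
tool_rot: [-0.288, -3.128, -0.003]
contact_force: [-0.8, 0.2, -4.0]
width: 0.201
grasp_force: 30.0
```

```bash
python3 -c "
from h import *; st([.5651,-.0677,.164,169.5])"
```

```text
t 27.22 pos [ 0.5648 -0.0665  0.1945] yaw 169.48 tilt 0.1 F [-0.8  0.2 -4. ] M [ 0.061 -0.072  0.046] w 0.201 g 30.0 q [ 0.79  0.54 -1.06  1.71  0.5   1.19  0.98]
go units xyz [-0.03 -0.06  1.52] turn az units -0.0
```

Request:
carry_out(commands=[[[0,0,0.4,0,0,0,1],[0,0,0.5,0,0,0,1],[0,0,0.4,0,0,0,1],[0,0,0.2,0,0,0,1],[0,0,0,0,0,0,1]]])

```text
time_s: 27.63
tool_pos: [0.5632, -0.0672, 0.1634]
tool_rot: [-0.289, -3.126, 0.0]
contact_force: [-0.6, 0.5, -3.6]
width: 0.193
grasp_force: 30.0
```

```bash
python3 -c "
from h import *; st([.5651,-.0677,.164,169.5])"
```

```text
t 27.63 pos [ 0.5632 -0.0672  0.1634] yaw 169.45 tilt 0.13 F [-0.6  0.5 -3.6] M [ 0.071 -0.126 -0.017] w 0.193 g 30.0 q [ 0.77  0.57 -1.03  1.75  0.54  1.14  0.96]
go units xyz [-0.1  -0.   -0.03] turn az units -0.01
```

Request:
carry_out(commands=[[[0,0,0,0,0,0.8,1],[0,0,0,0,0,0.8,1],[0,0,0,0,0,0.8,1],[0,0,0,0,0,0.8,1],[0,0,0,0,0,0.8,1],[0,0,0,0,0,0.8,1],[0,0,0,0,0,0.2,1],[0,0,0,0,0,0,1]]])

```text
time_s: 28.3
tool_pos: [0.5642, -0.067, 0.165]
tool_rot: [0.958, 2.992, -0.001]
contact_force: [0.2, -0.7, -5.2]
width: 0.198
grasp_force: 30.0
```

```bash
python3 -c "
from h import *; st()"
```

```text
t 28.3 pos [ 0.5642 -0.067   0.165 ] yaw 144.49 tilt 0.03 F [ 0.2 -0.7 -5.2] M [-0.077 -0.102  0.072] w 0.198 g 30.0 q [ 0.71  0.53 -0.93  1.75  0.47  1.11  0.58]
```

Request:
carry_out(commands=[[[0,0,0,0,0,0.6,1],[0,0,0,0,0,0.6,1],[0,0,0,0,0,0,1]]])

```text
time_s: 28.55
tool_pos: [0.5643, -0.0669, 0.165]
tool_rot: [1.115, 2.937, -0.0]
contact_force: [-0.3, 0.0, -3.9]
width: 0.204
grasp_force: 30.0
```

```bash
python3 -c "
from h import *; st()"
```

```text
t 28.55 pos [ 0.5643 -0.0669  0.165 ] yaw 138.43 tilt 0.01 F [-0.3  0.  -3.9] M [ 0.005 -0.1    0.047] w 0.204 g 30.0 q [ 0.7   0.52 -0.91  1.75  0.45  1.1   0.49]
```

Request:
carry_out(commands=[[[0,0,0,0,0,0.6,1],[0,0,0,0,0,0.6,1],[0,0,0,0,0,0,1]]])

```text
time_s: 28.8
tool_pos: [0.5644, -0.0668, 0.165]
tool_rot: [1.265, 2.875, 0.0]
contact_force: [0.8, -0.5, -4.6]
width: 0.197
grasp_force: 30.0
```

```bash
python3 -c "
from h import *; st()"
```

```text
t 28.8 pos [ 0.5644 -0.0668  0.165 ] yaw 132.49 tilt 0.02 F [ 0.8 -0.5 -4.6] M [ 0.026 -0.201  0.044] w 0.197 g 30.0 q [ 0.68  0.51 -0.88  1.75  0.44  1.09  0.39]
```

Request:
carry_out(commands=[[[0,0,0,0,0,0.6,1],[0,0,0,0,0,0.6,1],[0,0,0,0,0,0,1]]])

```text
time_s: 29.05
tool_pos: [0.5645, -0.0668, 0.165]
tool_rot: [1.413, 2.805, 0.0]
contact_force: [0.3, 0.7, -4.6]
width: 0.201
grasp_force: 30.0
```

```bash
python3 -c "
from h import *; st()"
```

```text
t 29.05 pos [ 0.5645 -0.0668  0.165 ] yaw 126.53 tilt 0.03 F [ 0.3  0.7 -4.6] M [ 0.059 -0.289  0.073] w 0.201 g 30.0 q [ 0.67  0.5  -0.86  1.75  0.42  1.09  0.3 ]
```

Request:
carry_out(commands=[[[0,0,0,0,0,0.6,1],[0,0,0,0,0,0.6,1],[0,0,0,0,0,0,1]]])

```text
time_s: 29.3
tool_pos: [0.5645, -0.0667, 0.165]
tool_rot: [1.557, 2.728, 0.001]
contact_force: [0.4, 0.4, -4.7]
width: 0.2
grasp_force: 30.0
```

```bash
python3 -c "
from h import *; st()"
```

```text
t 29.3 pos [ 0.5645 -0.0667  0.165 ] yaw 120.56 tilt 0.03 F [ 0.4  0.4 -4.7] M [ 0.106 -0.315  0.054] w 0.2 g 30.0 q [ 0.65  0.49 -0.84  1.75  0.41  1.08  0.21]
```

Request:
carry_out(commands=[[[0,0,0,0,0,0.6,1],[0,0,0,0,0,0.5,1],[0,0,0,0,0,0,1]]])

```text
time_s: 29.55
tool_pos: [0.5646, -0.0667, 0.165]
tool_rot: [1.685, 2.651, 0.001]
contact_force: [0.5, 0.8, -4.5]
width: 0.195
grasp_force: 30.0
```

```bash
python3 -c "
from h import *; st()"
```

```text
t 29.55 pos [ 0.5646 -0.0667  0.165 ] yaw 115.1 tilt 0.03 F [ 0.5  0.8 -4.5] M [ 0.1   -0.438  0.053] w 0.195 g 30.0 q [ 0.64  0.48 -0.81  1.75  0.39  1.08  0.13]
```

Request:
carry_out(commands=[[[0,0,0,0,0,0.6,1],[0,0,0,0,0,0.5,1],[0,0,0,0,0,0,1]]])

```text
time_s: 29.8
tool_pos: [0.5646, -0.0667, 0.1649]
tool_rot: [1.81, 2.567, 0.001]
contact_force: [0.8, 0.7, -5.4]
width: 0.194
grasp_force: 30.1
```

```bash
python3 - <<'E'
from h import *; from station import r
s=st(); u=None
c=r.camera("side"); np.savez("side5.npz",**c); im=c["pixels"][:,:,::-1]
cv2.imwrite("pics/c5.png",cv2.resize(im[165:270,270:405],None,fx=5.5,fy=5.5,interpolation=cv2.INTER_CUBIC))
E
```

```text
t 29.8 pos [ 0.5646 -0.0667  0.1649] yaw 109.62 tilt 0.04 F [ 0.8  0.7 -5.4] M [ 0.074 -0.54   0.26 ] w 0.194 g 30.1 q [ 0.62  0.48 -0.79  1.75  0.38  1.07  0.04]
```

View pics/c5.png

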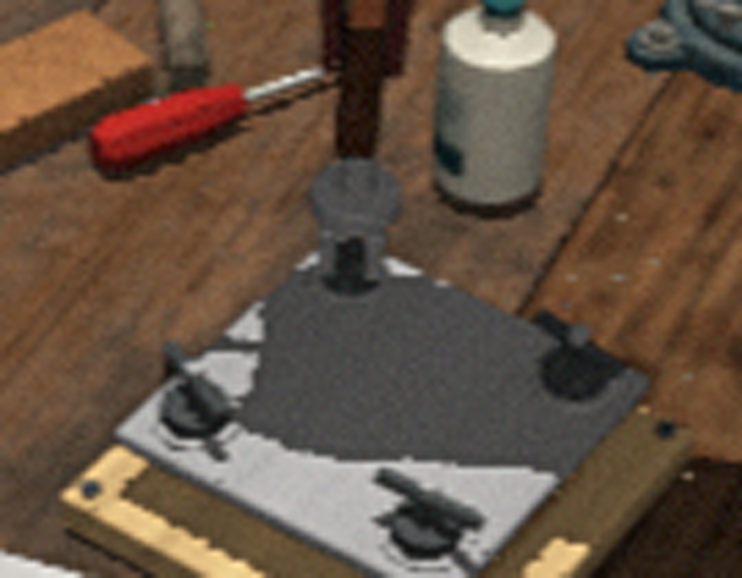

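The wrench straddles nut_b's bar at crop (350,260). The bars of a (165,345 to 235,420) and c (535,320 to 620,370) sit at their tightened angles, and the bystanders haven't moved. The moment is rising, so b is at its stop and needs a little more.

Request:
carry_out(commands=[[[0,0,0,0,0,0.5,1],[0,0,0,0,0,0,1]]])

```text
time_s: 30.02
tool_pos: [0.5645, -0.0668, 0.1649]
tool_rot: [1.867, 2.527, 0.001]
contact_force: [1.8, 0.3, -5.1]
width: 0.201
grasp_force: 30.3
```

```bash
python3 -c "
from h import *
c=load('side5.npz')
for k,p in dict(a=((167,348),(234,420)),c=((535,320),(620,370)),d=((380,472),(480,524))).items():
    q=cast(c,np.array(p)/5.5+[270,165],.078); e=q[1]-q[0]; print(k,q.mean(0).round(4),np.linalg.norm(e).round(4),((np.degrees(np.arctan2(e[1],e[0]))+90)%180-90).round(1))
st([.4701,.0661,.195,170.5])"
```

```text
a [0.5823 0.0457 0.078 ] 0.0522 -30.7
c [ 0.4515 -0.0491  0.078 ] 0.0456 -16.9
d [0.4705 0.0637 0.078 ] 0.0479 -10.4
t 30.02 pos [ 0.5645 -0.0668  0.1649] yaw 107.09 tilt 0.03 F [ 1.8  0.3 -5.1] M [ 0.175 -0.621  0.341] w 0.201 g 30.3 q [ 0.61  0.47 -0.78  1.75  0.38  1.07  0.  ]
go units xyz [ 7.74 -2.56 -1.51] turn az units -12.68
```

Request:
carry_out(commands=[[[0,0,0,0,0,0.3,1],[0,0,0,0,0,0,1]]])

```text
time_s: 30.18
tool_pos: [0.5645, -0.0668, 0.1649]
tool_rot: [1.902, 2.5, 0.0]
contact_force: [2.9, 1.0, -4.2]
width: 0.201
grasp_force: 30.4
```

```bash
python3 -c "
from h import *
st([.4701,.0661,.195,169.5])"
```

```text
t 30.18 pos [ 0.5645 -0.0668  0.1649] yaw 105.49 tilt 0.02 F [ 2.9  1.  -4.2] M [ 0.16  -0.708  0.453] w 0.201 g 30.4 q [ 0.61  0.47 -0.78  1.75  0.37  1.07 -0.02]
go units xyz [ 7.67 -2.77 -1.51] turn az units -12.8
```

Request:
carry_out(commands=[[[0,0,0,0,0,-0.9,1],[0,0,0,0,0,-0.9,1],[0,0,0,0,0,-0.9,1],[0,0,-0.8,0,0,0,1],[0,0,-0.7,0,0,-1,1],[0,0,0,0,0,-1,1],[0,0,0,0,0,-1,1],[0,0,0,0,0,-1,1]]])

```text
time_s: 30.85
tool_pos: [0.5638, -0.0675, 0.195]
tool_rot: [-1.094, -2.944, 0.002]
contact_force: [0.4, -0.2, -3.7]
width: 0.2
grasp_force: 30.0
```

Request:
carry_out(commands=[[[0,0,0,0,0,-1,1],[0,0,0,0,0,-1,1],[0,0,0,0,0,-1,1],[0,0,0,0,0,-1,1],[0,0,0,0,0,-1,1],[0,0,0,0,0,-1,1],[1,1,0,0,0,-0.1,1],[1,1,0,0,0,0,1]]])

```text
time_s: 31.52
tool_pos: [0.532, -0.0214, 0.1941]
tool_rot: [-0.292, -3.126, -0.0]
contact_force: [0.5, 2.0, -3.4]
width: 0.199
grasp_force: 30.0
```

Request:
carry_out(commands=[[[1,1,0,0,0,0,1],[1,1,0,0,0,0,1],[1,1,0,0,0,0,1],[0.8,0.7,0,0,0,0,1],[0,0,0,0,0,0,1],[0,0,0,0,0,0,1]]])

```text
time_s: 32.02
tool_pos: [0.4707, 0.0668, 0.1951]
tool_rot: [0.284, 3.128, -0.003]
contact_force: [0.2, -0.8, -3.2]
width: 0.195
grasp_force: 30.0
```

```bash
python3 -c "
from h import *; st([.4701,.0661,.164,170])"
```

```text
t 32.02 pos [0.4707 0.0668 0.1951] yaw 169.61 tilt 0.1 F [ 0.2 -0.8 -3.2] M [ 0.013 -0.18  -0.004] w 0.195 g 30.0 q [ 0.69  0.38 -1.15  1.92  0.39  1.1   0.77]
go units xyz [ 0.02 -0.04  1.56] turn az units -0.08
```

Request:
carry_out(commands=[[[0,0,0.4,0,0,0,1],[0,0,0.5,0,0,0,1],[0,0,0.4,0,0,0,1],[0,0,0.2,0,0,0,1],[0,0,0,0,0,0,1]]])

```text
time_s: 32.43
tool_pos: [0.4707, 0.0659, 0.1632]
tool_rot: [-0.29, -3.125, -0.0]
contact_force: [-0.4, 0.2, -3.3]
width: 0.199
grasp_force: 30.0
```

```bash
python3 -c "
from h import *; st([.4701,.0661,.164,169.5])"
```

```text
t 32.43 pos [0.4707 0.0659 0.1632] yaw 169.41 tilt 0.16 F [-0.4  0.2 -3.3] M [ 0.028 -0.049 -0.003] w 0.199 g 30.0 q [ 0.66  0.42 -1.12  1.95  0.44  1.04  0.73]
go units xyz [ 0.03  0.   -0.04] turn az units -0.02
```

Request:
carry_out(commands=[[[0,0,0,0,0,0.8,1],[0,0,0,0,0,0.8,1],[0,0,0,0,0,0.8,1],[0,0,0,0,0,0.8,1],[0,0,0,0,0,0.8,1],[0,0,0,0,0,0.6,1],[0,0,0,0,0,0,1]]])

```text
time_s: 33.02
tool_pos: [0.4713, 0.0663, 0.1647]
tool_rot: [-0.91, -3.006, 0.001]
contact_force: [0.4, -0.2, -4.3]
width: 0.199
grasp_force: 30.0
```

```bash
python3 -c "
from h import *; st()"
```

```text
t 33.02 pos [0.4713 0.0663 0.1647] yaw 146.31 tilt 0.04 F [ 0.4 -0.2 -4.3] M [-0.163 -0.087  0.06 ] w 0.199 g 30.0 q [ 0.59  0.38 -1.02  1.95  0.38  1.02  0.38]
```

Request:
carry_out(commands=[[[0,0,0,0,0,0.6,1],[0,0,0,0,0,0.6,1],[0,0,0,0,0,0,1]]])

```text
time_s: 33.27
tool_pos: [0.4713, 0.0663, 0.1648]
tool_rot: [-1.064, -2.956, 0.001]
contact_force: [-0.6, -0.5, -4.7]
width: 0.196
grasp_force: 30.0
```

```bash
python3 -c "
from h import *; st()"
```

```text
t 33.27 pos [0.4713 0.0663 0.1648] yaw 140.41 tilt 0.02 F [-0.6 -0.5 -4.7] M [-0.225 -0.135  0.006] w 0.196 g 30.0 q [ 0.58  0.37 -0.99  1.95  0.36  1.01  0.29]
```

Request:
carry_out(commands=[[[0,0,0,0,0,0.6,1],[0,0,0,0,0,0.6,1],[0,0,0,0,0,0,1]]])

```text
time_s: 33.52
tool_pos: [0.4714, 0.0664, 0.1648]
tool_rot: [-1.216, -2.897, 0.0]
contact_force: [-0.2, -0.1, -5.5]
width: 0.196
grasp_force: 30.0
```

```bash
python3 -c "
from h import *; st()"
```

```text
t 33.52 pos [0.4714 0.0664 0.1648] yaw 134.47 tilt 0.02 F [-0.2 -0.1 -5.5] M [-0.205 -0.018  0.101] w 0.196 g 30.0 q [ 0.56  0.36 -0.97  1.96  0.35  1.01  0.2 ]
```

Request:
carry_out(commands=[[[0,0,0,0,0,0.5,1],[0,0,0,0,0,0.5,1],[0,0,0,0,0,0,1]]])

```text
time_s: 33.77
tool_pos: [0.4714, 0.0665, 0.1648]
tool_rot: [-1.339, -2.842, 0.0]
contact_force: [0.8, -0.9, -4.3]
width: 0.195
grasp_force: 30.0
```

```bash
python3 -c "
from h import *; st()"
```

```text
t 33.77 pos [0.4714 0.0665 0.1648] yaw 129.54 tilt 0.01 F [ 0.8 -0.9 -4.3] M [-0.295 -0.106  0.002] w 0.195 g 30.0 q [ 0.54  0.35 -0.95  1.96  0.34  1.    0.13]
```

Request:
carry_out(commands=[[[0,0,0,0,0,0.6,1],[0,0,0,0,0,0.5,1],[0,0,0,0,0,0,1]]])

```text
time_s: 34.02
tool_pos: [0.4714, 0.0664, 0.1648]
tool_rot: [1.473, 2.775, -0.0]
contact_force: [0.3, -0.8, -5.6]
width: 0.194
grasp_force: 30.0
```

```bash
python3 -c "
from h import *; st()"
```

```text
t 34.02 pos [0.4714 0.0664 0.1648] yaw 124.06 tilt 0.01 F [ 0.3 -0.8 -5.6] M [-0.22  -0.173  0.183] w 0.194 g 30.0 q [ 0.53  0.35 -0.93  1.96  0.33  1.    0.04]
```

Request:
carry_out(commands=[[[0,0,0,0,0,0.3,1],[0,0,0,0,0,0.3,1],[0,0,0,0,0,0,1]]])

```text
time_s: 34.27
tool_pos: [0.4713, 0.0665, 0.1648]
tool_rot: [-1.549, -2.733, 0.0]
contact_force: [1.0, -0.9, -5.7]
width: 0.199
grasp_force: 30.1
```

```bash
python3 -c "
from h import *; st()"
```

```text
t 34.27 pos [0.4713 0.0665 0.1648] yaw 120.92 tilt 0.01 F [ 1.  -0.9 -5.7] M [-0.226 -0.276  0.199] w 0.199 g 30.1 q [ 0.52  0.34 -0.92  1.96  0.32  1.   -0.01]
```

Request:
carry_out(commands=[[[0,0,0,0,0,0.4,1],[0,0,0,0,0,0,1]]])

```text
time_s: 34.43
tool_pos: [0.4714, 0.0665, 0.1648]
tool_rot: [1.596, 2.706, -0.0]
contact_force: [0.4, -0.4, -6.3]
width: 0.198
grasp_force: 30.2
```

```bash
python3 -c "
from h import *; st()"
```

```text
t 34.43 pos [0.4714 0.0665 0.1648] yaw 118.94 tilt 0.01 F [ 0.4 -0.4 -6.3] M [-0.266 -0.274  0.309] w 0.198 g 30.2 q [ 0.51  0.34 -0.91  1.96  0.32  0.99 -0.04]
```

Request:
carry_out(commands=[[[0,0,0,0,0,0.4,1],[0,0,0,0,0,0,1]]])

```text
time_s: 34.6
tool_pos: [0.4714, 0.0665, 0.1648]
tool_rot: [1.642, 2.678, -0.0]
contact_force: [0.5, -1.0, -5.8]
width: 0.201
grasp_force: 30.3
```

```bash
python3 -c "
from h import *; st([.4989,.2831,.2,173.5])"
```

```text
t 34.6 pos [0.4714 0.0665 0.1648] yaw 116.98 tilt 0.01 F [ 0.5 -1.  -5.8] M [-0.242 -0.29   0.456] w 0.201 g 30.3 q [ 0.51  0.34 -0.9   1.96  0.31  0.99 -0.07]
go units xyz [ 9.03  6.14 -1.76] turn az units -11.3
```

Request:
carry_out(commands=[[[0,0,0,0,0,-0.9,1],[0,0,0,0,0,-0.9,1],[0,0,0,0,0,-0.9,1],[0,0,-0.8,0,0,0,1],[0,0,-0.8,0,0,-0.6,1],[0,0,0,0,0,-1,1],[0,0,0,0,0,-1,1],[0,0,0,0,0,-1,1]]])

```text
time_s: 35.27
tool_pos: [0.4717, 0.0667, 0.1974]
tool_rot: [0.845, 3.025, 0.001]
contact_force: [-0.8, -0.6, -3.7]
width: 0.201
grasp_force: 30.0
```

Request:
carry_out(commands=[[[0,0,0,0,0,-1,1],[0,0,0,0,0,-1,1],[0,0,0,0,0,-1,1],[0,0,0,0,0,-1,1],[0,0,0,0,0,-1,1],[0,1,0,0,0,0,1],[0,1,0,0,0,0,1],[0,1,0,0,0,0,1]]])

```text
time_s: 35.93
tool_pos: [0.4786, 0.1266, 0.197]
tool_rot: [0.18, 3.136, 0.001]
contact_force: [0.0, -0.1, -2.7]
width: 0.199
grasp_force: 30.0
```

Request:
carry_out(commands=[[[0,1,0,0,0,0,1],[0,1,0,0,0,0,1],[0,1,0,0,0,0,1],[0,1,0,0,0,0,1],[0,1,0,0,0,0,1],[0,1,0,0,0,0,1],[0,1,0,0,0,0,1],[-0.1,0.9,0,0,0,0,1]]])

```text
time_s: 36.6
tool_pos: [0.498, 0.2845, 0.197]
tool_rot: [-0.176, -3.136, -0.001]
contact_force: [-0.2, 0.1, -3.8]
width: 0.199
grasp_force: 30.0
```

Request:
carry_out(commands=[[[0,0,0,0,0,0,1],[0,0,0,0,0,0,1],[0,0,0,0,0,0,1]]])

```text
time_s: 36.85
tool_pos: [0.4982, 0.2823, 0.1966]
tool_rot: [-0.179, -3.136, 0.001]
contact_force: [0.5, 0.3, -4.0]
width: 0.198
grasp_force: 30.0
```

```bash
python3 -c "
from h import *; st([.4989,.2831,.0995,173.5])"
```

```text
t 36.85 pos [0.4982 0.2823 0.1966] yaw 173.48 tilt 0.05 F [ 0.5  0.3 -4. ] M [ 0.023 -0.167 -0.025] w 0.198 g 30.0 q [ 0.14  0.54 -1.05  1.7   0.5   1.2   0.42]
go units xyz [-0.03  0.05  4.86] turn az units -0.0
```

Request:
carry_out(commands=[[[0,0,0.7,0,0,0,1],[0,0,0.7,0,0,0,1],[0,0,0.7,0,0,0,1],[0,0,0.7,0,0,0,1],[0,0,0.6,0,0,0,1],[0,0,0.3,0,0,0,1],[0,0,0,0,0,0,1],[0,0,0,0,0,0,1]]])

```text
time_s: 37.52
tool_pos: [0.4981, 0.2831, 0.1226]
tool_rot: [-0.179, -3.136, -0.0]
contact_force: [0.2, 0.3, -3.9]
width: 0.198
grasp_force: 30.0
```

```bash
python3 -c "
from h import *; st([.4989,.2831,.0992,173.5])"
```

```text
t 37.52 pos [0.4981 0.2831 0.1226] yaw 173.46 tilt 0.04 F [ 0.2  0.3 -3.9] M [ 0.048 -0.117 -0.003] w 0.198 g 30.0 q [ 0.1   0.62 -0.99  1.77  0.58  1.07  0.36]
go units xyz [-0.04  0.01  1.17] turn az units -0.01
```

Request:
carry_out(commands=[[[0,0,0.4,0,0,0,1],[0,0,0.3,0,0,0,1],[0,0,0.2,0,0,0,1],[0,0,0.1,0,0,0,1],[0,0,0.1,0,0,0,1],[0,0,0,0,0,0,1],[0,0,0,0,0,0,1]]])

```text
time_s: 38.1
tool_pos: [0.4983, 0.2829, 0.1009]
tool_rot: [0.18, 3.136, 0.0]
contact_force: [-0.1, -0.6, -3.5]
width: 0.198
grasp_force: 30.0
```

```bash
python3 -c "
from h import *; st([.4989,.2831,.0992,173.5])"
```

```text
t 38.1 pos [0.4983 0.2829 0.1009] yaw 173.44 tilt 0.0 F [-0.1 -0.6 -3.5] M [ 0.037 -0.146 -0.008] w 0.198 g 30.0 q [ 0.08  0.64 -0.97  1.79  0.61  1.04  0.34]
go units xyz [-0.03  0.01  0.08] turn az units -0.01
```

Request:
carry_out(commands=[[[0,0,0.1,0,0,0,1],[0,0,0,0,0,0,1],[0,0,0,0,0,0,1],[0,0,0,0,0,0,-1],[0,0,0,0,0,0,-1],[0,0,0,0,0,0,-1],[0,0,0,0,0,0,-1],[0,0,0,0,0,0,-1]]])

```text
time_s: 38.77
tool_pos: [0.4984, 0.283, 0.099]
tool_rot: [0.18, 3.136, 0.0]
contact_force: [0.4, -0.3, -0.3]
width: 0.539
grasp_force: 0.0
```

Request:
carry_out(commands=[[[0,0,0,0,0,0,-1],[0,0,0,0,0,0,-1],[0,0,0,0,0,0,-1],[0,0,0,0,0,0,-1],[0,0,0,0,0,0,-1],[0,0,0,0,0,0,-1],[0,0,0,0,0,0,-1],[0,0,0,0,0,0,-1]]])

```text
time_s: 39.43
tool_pos: [0.4983, 0.2828, 0.0988]
tool_rot: [0.18, 3.136, -0.0]
contact_force: [0.1, -0.0, -0.4]
width: 0.998
grasp_force: 0.0
```

Request:
carry_out(commands=[[[0,0,-0.6,0,0,0,-1],[0,0,-1,0,0,0,-1],[0,0,-1,0,0,0,-1],[0,0,-1,0,0,0,-1],[0,0,-1,0,0,0,-1],[0,0,-1,0,0,0,-1],[0,0,-1,0,0,0,-1],[0,0,0,0,0,0,-1]]])

```text
time_s: 40.1
tool_pos: [0.4992, 0.2846, 0.2356]
tool_rot: [0.179, 3.132, 0.005]
contact_force: [0.5, 0.9, 0.6]
width: 1.002
grasp_force: 0.0
```

```bash
python3 - <<'E'
from h import *; from station import r
s=st()
c=r.camera("side"); im=c["pixels"][:,:,::-1]
cv2.imwrite("pics/c6.png",cv2.resize(im[150:380,210:420],None,fx=2.6,fy=2.6,interpolation=cv2.INTER_CUBIC))
E
```

```text
t 40.1 pos [0.4992 0.2846 0.2356] yaw 173.46 tilt 0.33 F [0.5 0.9 0.6] M [ 0.103 -0.166  0.043] w 1.002 g 0.0 q [ 0.16  0.51 -1.07  1.65  0.47  1.26  0.45]
```

View pics/c6.png

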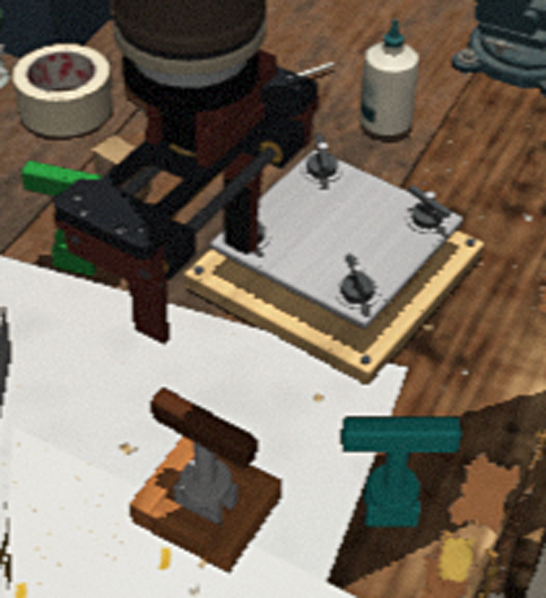

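The wrench stands upright in its stand (crop 205,470) and the gripper is clear above it. The nut bars that show sit at their turned angles. I hand in.

```bash
python3 -c "
from station import r; print(r.hand_in())"
```

```text
the job is handed in; nothing more can be done
None
```

I handed the job in at about 40 s: all four nuts were turned about 30° crosswise (a, c, b, d), then taken in the same order to their stops (0.41–0.47 N m read at the wrist), and the wrench is back upright in its stand, released.

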